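Make up a desk-clock kit tray

ROBOT

A 7-joint arm with a two-finger parallel gripper is mounted at the origin on the work surface. World frame = base frame: x ahead of the robot, y to its left, z up, the work surface at z = 0. Lengths are in m, angles in rad, forces in N, time in s.
With the tool pointing down it reaches from about 0.4 to 0.925 m from the base axis. Payload 4.1 kg.
Tool frame: the origin (TCP) lies on the mounting face of the last link; the fingertips stand 173 mm ahead of it and the grasp point (between the pads) lies 155 mm ahead of it; y points along the fingers, z is the direction in which the jaws open and shut, and the axes are right-handed (so a half turn about y gives the same grasp; the last joint's range is limited). The gripper opens to 85 mm and grips with 20 to 120 N. Pads are 22 mm wide; open, the fingers measure 114 mm over their backs; the gripper's body (76 mm by 85 mm) begins 54 mm behind the grasp point. The pads swing forward as they close: fully open they stand 13 mm farther back than shut.
Start: joints at [1.124, 0.398, 0.045, 1.537, -0.019, 1.207, -0.051], TCP at [0.222, -0.611, 0.405] pointing down, gripper open.
Joint ranges: [-2.82, 2.82], [-0.49, 2.23], [-1.37, 1.46], [0, 2.46], [-1.36, 4.5], [0.23, 2], [-2.94, 2.94]. Speed limits (rad/s): [2.57, 2.57, 3.14, 3.14, 3.14, 3.14, 3.14].

INTERFACE

Orientations are given as a rotation vector (axis times angle).
In Python, from bench import * gives the robot as it stands.
- The arm moves only by the tool drive_tool, never from a script. Its argument "deltas" is a list of rows, each an object with "rot": the turn, a rotation vector about the tool's x, y, z in rad, a list of three; "xyz": the shift along the tool's x, y, z in m, a list of three; "claw": the opening, from 0 (shut) to 1 (fully open). A call has 1 to 12 rows; each row shifts and turns the commanded pose from where the row before left it, along the tool's axes as they then stand; what a row does not reach is not made up. A row lasts 1/10 s, in which the tool goes at most 50 mm and 8.59 degrees, less where a joint would pass 70% of its speed; a pose out of reach is approached as far as the arm can. A call is refused whole if a number of a shift passes 0.05 or a number of a turn 0.15, either way. A call with a gripper value outside its range is refused whole. The fingers move at their own pace and stop on an object; "squeeze" is the grip in N (left out, the last holds). Time passes only in rows, so rows that do not move let the fingers close. It gives the time, the measured TCP pose, the force and the opening at its end, in the units of the state.
- get_obs(): the state, without advancing time (a new reading comes with each control period).
- capture(name): name is "scene" or "side" or "wrist"; returns a dict with "pixels" (480x640x3 uint8, red, green, blue), "fx", "fy", "cx", "cy" (pixels), "R" (3x3) and "t" (3): a world point X has camera coordinates R X + t. Camera axes: x right, y down, z forward; pixel columns grow to the right and rows downward; lengths in m; the calibration is good to about 2 mm. A picture is of the moment at which its call begins. There is no depth.
- hand_in(): hands the job in, once; it reports no verdict.
The state is a dict: "clock": time; "joint_pos": joint angles; "joint_velocities": joint speeds; "joint_torque": joint torques, N m; "tcp_pos": TCP position; "tool_rot": TCP orientation; "ft_force": force on the tool from outside, world axes, zero at the start; "wrist_torque": the same for the moment, N m; "width": finger opening in m.
Only numpy, scipy, OpenCV 4.12 (cv2) and the standard library are available. Lean on these libraries where they do the work, as an engineer would, in place of code of your own. Each camera call takes 0.05 s, during which the arm holds its last target.

TASK

Make up the orange kit tray for one desk clock from the parts scattered on the blue mat: the square movement (shaft up) flat inside the square rim, the brass ring bezel flat over the post, the battery cell upright in the round cup, and the wooden foot bar (groove up) flat in the oblong trough. Leave the oblong movement and the solid brass cover where they lie, for they belong to another clock.

Things in the scene. Friction and masses are not known exactly. Their poses are not given: they have to be found in the camera images.
- movement: Square clock movement: black plastic box 54 x 54 mm, 20 mm high, x and y along its sides, with a thin brass shaft (8 mm across, 13 mm tall, on an 18 mm collar 3 mm high) standing up from the middle of its top. Loose, about 70 g, lies shaft up on the blue mat. Origin: centre of its underside, z up. The mat is 3 mm thick and flat; small pots, up to 30 mm tall, stand between the things on it.
- bezel: Brass bezel: plain ring, 56 mm outside, 40 mm hole, 14 mm high, lying flat on the mat. Loose, about 80 g. Origin: centre of the ring at its underside, z up (axis). The mat is 3 mm thick and flat; small pots, up to 30 mm tall, stand between the things on it.
- cell: Battery cell: bare steel cylinder 26 mm across, 50 mm tall with its nub, standing upright on the mat. Loose, about 65 g. Origin: centre of its underside, z up along its axis. The mat is 3 mm thick and flat; small pots, up to 30 mm tall, stand between the things on it.
- foot_bar: Wooden foot of the clock: bar 84 mm long (its x), 24 mm wide (y), 24 mm high, with a groove 8 mm wide, 6 mm deep along the top. Loose, about 40 g, lies groove up at any angle on the mat. Origin: centre of its underside, z up. The mat is 3 mm thick and flat; small pots, up to 30 mm tall, stand between the things on it.
- long_movement: Look-alike that does not belong: oblong pendulum movement, black plastic box 82 (x) x 54 (y) x 20 mm with its brass shaft off-centre (18 mm towards +x) and a grey patch. Lies on the mat, to be left there. Origin: centre of its underside.
- cover: Look-alike that does not belong: solid brass back cover, a disc 56 mm across and 14 mm high without a hole. Lies on the mat, to be left there. Origin: centre of its underside.
- nest_square: One of four fixed grey square inserts, 106 x 106 mm, that fill the low orange kit tray in a 2 x 2 block (110 mm apart); which is where changes. Origin: centre of its underside, z up, 5 mm above the table. Its flat top, the seat, is 8 mm above the origin. This one has a square white rim round a dark floor: 74 x 74 mm inside, 4 mm thick, 6 mm high above the seat. For the square movement.
- nest_trough: One of four fixed grey square inserts, 106 x 106 mm, that fill the low orange kit tray in a 2 x 2 block (110 mm apart); which is where changes. Origin: centre of its underside, z up, 5 mm above the table. Its flat top, the seat, is 8 mm above the origin. This one has an oblong white rim round a dark floor: 100 mm (along its x) x 44 mm (y) inside, 4 mm thick, 6 mm high above the seat. For the foot bar.
- nest_cup: One of four fixed grey square inserts, 106 x 106 mm, that fill the low orange kit tray in a 2 x 2 block (110 mm apart); which is where changes. Origin: centre of its underside, z up, 5 mm above the table. Its flat top, the seat, is 8 mm above the origin. This one has a round white rim: 46 mm inside, 4 mm thick, 12 mm high above the seat. For the cell, upright.
- nest_post: One of four fixed grey square inserts, 106 x 106 mm, that fill the low orange kit tray in a 2 x 2 block (110 mm apart); which is where changes. Origin: centre of its underside, z up, 5 mm above the table. Its flat top, the seat, is 8 mm above the origin. This one has a white post in the middle of a dark disc: post 20 mm across, tapered at the top, 14 mm high above the seat. For the bezel, which goes over the post.
Not all that is in view belongs to the job. What is meant by the foot_bar is not red, and is the smaller of those in its own colour. Leave any black or green look-alike of the bezel alone.

How it is judged:
At the end, for the whole second after the job is handed in: Each part rests upright (within 0.12 rad), released, on its own nest's seat (within 3 mm in height), near the nest's middle: movement and bar within 16 mm, bezel 14 mm, cell 13 mm. The oblong movement and solid cover lie within 20 mm of their starts (horizontal distance between movement and nest_square below 0.016 m and z of movement in the frame of nest_square between 0.005 and 0.011 m and angle between each of movement, bezel, cell, foot_bar's own z axis and vertical below 0.12 rad and linear speed of each of movement, bezel, cell, foot_bar below 0.02 m/s and horizontal distance between bezel and nest_post below 0.014 m and z of bezel in the frame of nest_post between 0.005 and 0.011 m and horizontal distance between cell and nest_cup below 0.013 m and z of cell in the frame of nest_cup between 0.005 and 0.011 m and horizontal distance between foot_bar and nest_trough below 0.016 m and z of foot_bar in the frame of nest_trough between 0.005 and 0.011 m and distance of each of long_movement, cover from where it was at the start of the episode below 0.02 m); the robot touches nothing.
It fails at once if a look-alike that does not belong is moved by more than 20 mm (distance of any of long_movement, cover from where it was at the start of the episode above 0.02 m).
It also fails if it takes over 102 s, if anything falls off the work surface, if the arm or the gripper's body presses on something with over 40 N, if the wrist force passes 120 N, or if a joint passes its speed limit or range.

## Working session

There is one attempt and no reset: what is moved stays moved. The work goes in short steps, Python scripts to look and compute and a tool call to move; the robot and the scene stay as the last step left them, time stands still between calls to the robot, and variables do not carry over. Pictures are saved under pics/ and viewed, and the job is handed in when it is done.

Besides the shell and the picture viewer there is one more tool, called after "Emit:" in YAML: its name, and indented under it one key for each argument. drive_tool: Moves the arm, as the interface text tells. Its arguments: {"type":"object","properties":{"deltas":{"type":"array","items":{"type":"object","properties":{"rot":{"type":"array","items":{"type":"number"}},"xyz":{"type":"array","items":{"type":"number"}},"claw":{"type":"number"}}}},"squeeze":{"type":"number"}},"required":["deltas"]}

```bash
mkdir -p pics; ls
python3 - <<'E'
from bench import *
import cv2,pickle
o=get_obs();print(o)
d={}
for n in ["scene","side","wrist"]:
    c=capture(n);d[n]=c;cv2.imwrite(f"pics/{n}0.png",cv2.cvtColor(c["pixels"],cv2.COLOR_RGB2BGR))
    print(n,c["fx"],c["R"],c["t"], -c["R"].T@c["t"])
pickle.dump(d,open("d0.pkl","wb"))
E
```

```text
pics
{'clock': 0.0, 'joint_pos': array([ 1.12400426,  0.39918738,  0.04503849,  1.5378913 , -0.01866718,
        1.20689189, -0.05070661]), 'joint_velocities': array([ 2.32482203e-04, -1.03567521e-03,  1.08581446e-03,  8.66228978e-04,
        2.24551691e-05,  8.32699784e-04,  1.47391220e-03]), 'joint_torque': array([ 2.37999366e-04, -4.75111592e+01,  1.36528887e+00, -2.54223168e+01,
        1.16839592e-02,  9.42994666e-03,  1.70536566e-05]), 'tcp_pos': array([ 0.22146781, -0.61078885,  0.4036612 ]), 'tool_rot': array([-0.35768767,  2.03445785, -2.03055419]), 'ft_force': array([-0.02107537,  0.57072647, -0.53005162]), 'wrist_torque': array([-0.03901002,  0.04001603, -0.03709378]), 'width': 0.08527319935768723}
scene 620.7085602149549 [[-0.80362607  0.5950303  -0.01113934]
 [ 0.51313984  0.68330421 -0.51940626]
 [-0.3014509  -0.42312445 -0.85445483]] [ 0.42332263 -0.16653373  1.33033373] [0.82667849 0.42480013 1.05492696]
side 586.9577975923302 [[ 0.99891862 -0.04523626  0.01073634]
 [-0.02703922 -0.75310148 -0.65734849]
 [ 0.03782154  0.65634735 -0.75351024]] [-0.49785628  0.00995114  1.20854507] [ 0.45187793 -0.80825229  0.92253761]
wrist 368.2631490244906 [[ 0.34006872 -0.94039994 -0.00110112]
 [-0.89920972 -0.32551575  0.29233777]
 [-0.27527285 -0.09842479 -0.9563145 ]] [-0.64909736 -0.03696143  0.37907371] [ 0.29185033 -0.5851324   0.37260417]
```

View pics/scene0.png

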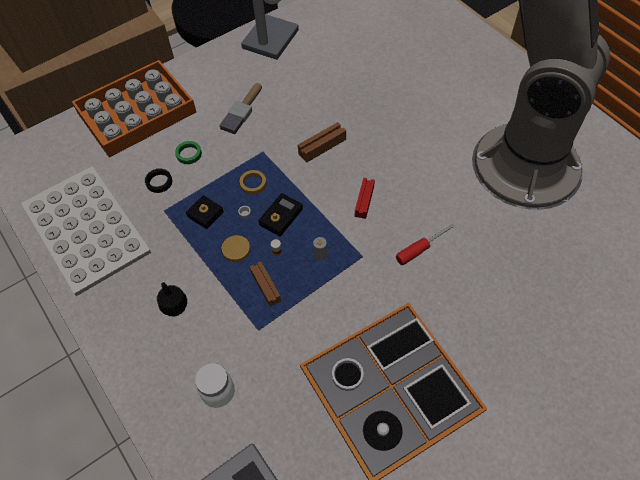

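View pics/side0.png

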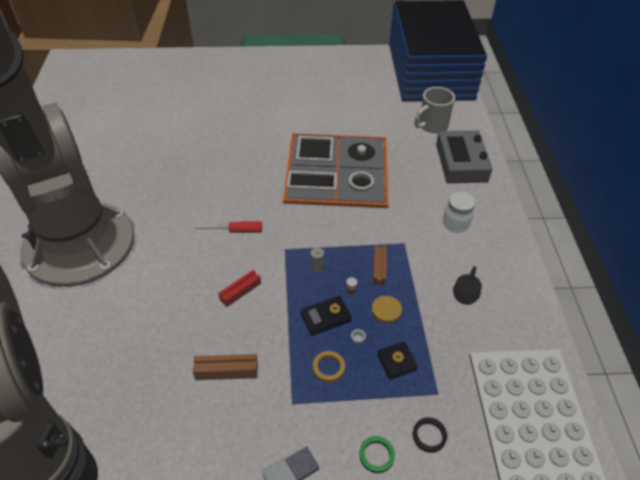

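View pics/wrist0.png

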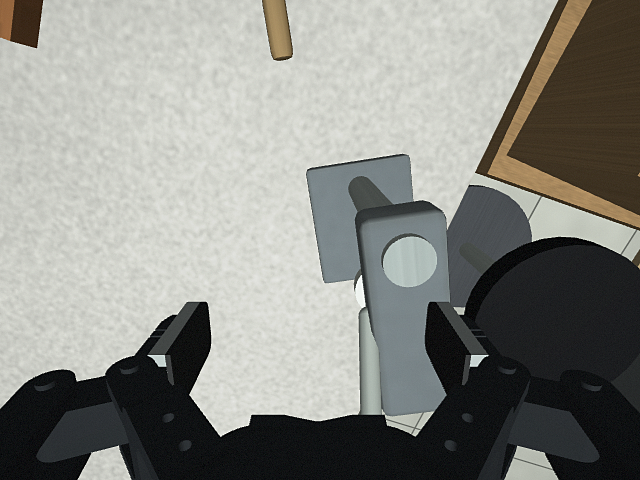

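The scene picture shows the mat at about (263,240) with every part on it, and the tray at about (393,390). The wrist picture shows a grey lamp near the start pose, so I'll rise first. Next I'll measure colour masks in both fixed views.

```bash
cat > h.py <<'E'
import numpy as np,cv2,pickle
def ray(c,u,v,z):
    d=c["R"].T@np.array([(u-c["cx"])/c["fx"],(v-c["cy"])/c["fy"],1.]);o=-c["R"].T@c["t"]
    return o+d*(z-o[2])/d[2]
def proj(c,X):
    p=c["R"]@np.array(X)+c["t"];return np.array([c["fx"]*p[0]/p[2]+c["cx"],c["fy"]*p[1]/p[2]+c["cy"]])
def tri(c1,p1,c2,p2):
    A=[];b=[]
    M=np.zeros((3,3));q=np.zeros(3)
    for c,p in((c1,p1),(c2,p2)):
        d=c["R"].T@np.array([(p[0]-c["cx"])/c["fx"],(p[1]-c["cy"])/c["fy"],1.]);d/=np.linalg.norm(d);o=-c["R"].T@c["t"]
        P=np.eye(3)-np.outer(d,d);M+=P;q+=P@o
    return np.linalg.solve(M,q)
def rectify(c,x0,x1,y0,y1,z,s=0.001):
    # metric top view of plane z: col = x, row = -y
    w=int((x1-x0)/s);h=int((y1-y0)/s)
    src=np.float32([proj(c,(x,y,z)) for x,y in((x0,y1),(x1,y1),(x1,y0),(x0,y0))])
    H=cv2.getPerspectiveTransform(src,np.float32([[0,0],[w,0],[w,h],[0,h]]))
    return cv2.warpPerspective(c["pixels"],H,(w,h),flags=cv2.INTER_CUBIC)
E
python3 - <<'E'
from h import *
d=pickle.load(open("d0.pkl","rb"))
for n,r in(("scene",(160,145,370,335)),("side",(275,235,445,405))):
    im=cv2.cvtColor(d[n]["pixels"],cv2.COLOR_RGB2BGR)[r[1]:r[3],r[0]:r[2]]
    im=cv2.resize(im,None,fx=3,fy=3,interpolation=cv2.INTER_CUBIC);cv2.imwrite(f"pics/{n}_crop.png",im)
for n,r in(("scene",(295,295,495,480)),("side",(280,125,395,210))):
    im=cv2.cvtColor(d[n]["pixels"],cv2.COLOR_RGB2BGR)[r[1]:r[3],r[0]:r[2]]
    im=cv2.resize(im,None,fx=3,fy=3,interpolation=cv2.INTER_CUBIC);cv2.imwrite(f"pics/{n}_crop2.png",im)
for n in("scene","side"):
    c=d[n];hsv=cv2.cvtColor(c["pixels"],cv2.COLOR_RGB2HSV)
    m=cv2.inRange(hsv,(5,150,90),(16,255,255))
    print(n)
    for lo,hi,name,z in(((14,110,80),(25,255,255),"brass",.017),((3,80,50),(14,200,180),"brown",.027)):
        m=cv2.inRange(hsv,lo,hi);cs,_=cv2.findContours(m,cv2.RETR_EXTERNAL,cv2.CHAIN_APPROX_NONE)
        for k in cs:
            if cv2.contourArea(k)>25:
                (u,v),(w,h),a=cv2.minAreaRect(k);p=ray(c,u,v,z)
                if .2<p[0]<.8 and abs(p[1])<.6: print(name,round(u,1),round(v,1),round(w),round(h),p.round(4))
E
```

```text
scene
brass 367.9 406.1 134 75 [0.6007 0.2089 0.017 ]
brass 235.0 247.0 23 28 [ 0.6142 -0.192   0.017 ]
brass 275.0 216.5 7 8 [ 0.5117 -0.2044  0.017 ]
brass 203.0 207.5 7 8 [ 0.6165 -0.3108  0.017 ]
brass 252.5 180.0 20 25 [ 0.4982 -0.3088  0.017 ]
brown 394.1 388.5 140 138 [0.5487 0.2137 0.027 ]
brown 264.4 281.4 41 13 [ 0.612  -0.0891  0.027 ]
brown 321.2 137.8 12 49 [ 0.3208 -0.308   0.027 ]
side
brass 328.0 366.0 28 30 [ 0.4979 -0.3122  0.017 ]
brass 397.8 356.8 11 10 [ 0.6203 -0.2991  0.017 ]
brass 334.5 307.5 9 9 [ 0.5165 -0.1918  0.017 ]
brass 386.0 308.5 25 28 [ 0.6119 -0.1977  0.017 ]
brown 224.5 366.3 23 63 [ 0.3218 -0.3114  0.027 ]
brown 379.0 264.0 12 38 [ 0.6089 -0.1     0.027 ]
brown 336.8 169.6 105 71 [0.544  0.1744 0.027 ]
```

View pics/scene_crop.png

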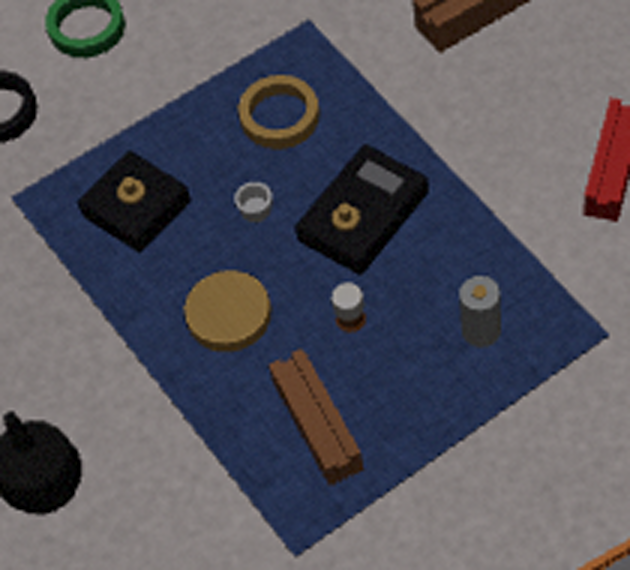

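View pics/side_crop.png

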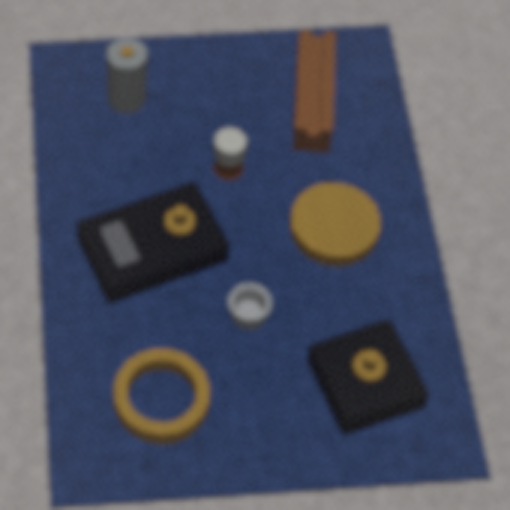

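View pics/scene_crop2.png

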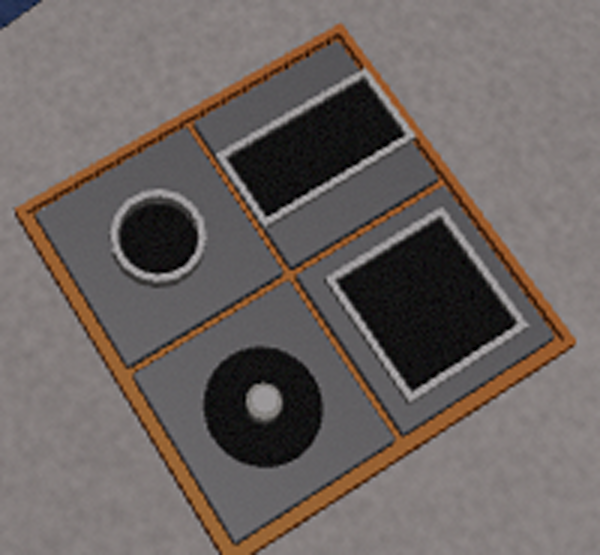

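Both crops resolve all the parts. The square movement is at scene (203,207) and the oblong decoy with the grey patch at (280,214). The ring is at (252,180), the solid cover at (235,247), the cell at (320,247) and the brown bar at (265,283). Pots stand at (245,211) and (276,246). Next come the poses.

Run:
```python
from h import *
d=pickle.load(open("d0.pkl","rb"));S=d["scene"];D=d["side"]
s=lambda x,y:(160+x/3-.33,145+y/3-.33)
e=lambda x,y:(275+x/3-.33,235+y/3-.33)
def show(n,c,ps,z):
    P=np.array([ray(c,*p,z) for p in ps]);L=np.linalg.norm(np.roll(P,-1,0)-P,axis=1)
    a=[np.degrees(np.arctan2(*(np.roll(P,-1,0)-P)[i,1::-1])) for i in range(len(P))]
    print(n,P[:,:2].round(4).tolist(),"L",L.round(4),"ang",np.round(a,1),"mean",P.mean(0).round(4))
show("mov S",S,[s(80,203),s(130,152),s(188,195)],.023)
show("mov D",D,[e(309,350),e(388,322),e(427,393),e(345,418)],.023)
show("bar S",S,[s(270,364),s(303,351),s(361,455),s(333,470)],.027)
show("bar D",D,[e(300,32),e(336,32),e(330,133),e(295,133)],.027)
print("shaft",tri(S,s(130,185),D,e(371,360)))
print("cell nub",tri(S,s(479,291),D,e(127,48)))
print("celltop",ray(S,*s(479,294),.051),ray(D,*e(127,54),.051))
# pots
print("pot1",ray(S,*s(253,197),.02),ray(D,*e(250,300),.02),tri(S,s(253,195),D,e(250,298)))
print("pot2",tri(S,s(347,296),D,e(230,139)))
for c,n in((S,"S"),(D,"D")):
    hsv=cv2.cvtColor(c["pixels"],cv2.COLOR_RGB2HSV)
    m=cv2.inRange(hsv,(0,0,135),(180,45,255))
    if n=="S": r=(300,300,490,480)
    else: r=(285,130,392,207)
    mm=np.zeros_like(m);mm[r[1]:r[3],r[0]:r[2]]=m[r[1]:r[3],r[0]:r[2]]
    cs,_=cv2.findContours(mm,cv2.RETR_EXTERNAL,cv2.CHAIN_APPROX_NONE)
    for k in cs:
        if cv2.contourArea(k)<15: continue
        for z in(.019,.025):
            P=np.float32([ray(c,*p[0],z)[:2] for p in k]);q=cv2.minAreaRect(P*1000)
            print(n,z,len(k),np.round(q[0],1),np.round(q[1],1),round(q[2],1))
c=S;hs=cv2.cvtColor(c["pixels"],cv2.COLOR_RGB2HSV)
for c,n in((S,"S"),(D,"D")):
    hsv=cv2.cvtColor(c["pixels"],cv2.COLOR_RGB2HSV)
    m=cv2.inRange(hsv,(14,110,80),(25,255,255));cs,_=cv2.findContours(m,cv2.RETR_EXTERNAL,cv2.CHAIN_APPROX_NONE)
    for k in cs:
        if 250<cv2.contourArea(k)<1500:
            P=np.float32([ray(c,*p[0],.017)[:2]*1000 for p in k]);print(n,cv2.minEnclosingCircle(P),cv2.fitEllipse(P))
```

```text
mov S [[0.6506, -0.3165], [0.6024, -0.3327], [0.5892, -0.2784]] L [0.0509 0.0558 0.0722] ang [-161.5  103.6  -31.8] mean [ 0.6141 -0.3092  0.023 ]
mov D [[0.5856, -0.2905], [0.6341, -0.2737], [0.6499, -0.3209], [0.6012, -0.3347]] L [0.0514 0.0498 0.0507 0.0469] ang [  19.1  -71.5 -164.2  109.4] mean [ 0.6177 -0.3049  0.023 ]
bar S [[0.6162, -0.1335], [0.5943, -0.1289], [0.6061, -0.046], [0.6255, -0.0478]] L [0.0224 0.0838 0.0195 0.0863] ang [168.1  81.9  -5.4 -96.2] mean [ 0.6105 -0.089   0.027 ]
bar D [[0.6055, -0.0521], [0.6296, -0.0529], [0.6156, -0.1369], [0.5933, -0.1361]] L [0.0241 0.0851 0.0223 0.0849] ang [ -2.1 -99.4 177.9  81.8] mean [ 0.611  -0.0945  0.027 ]
shaft [ 0.61860087 -0.30309099  0.03152545]
cell nub [ 0.48802738 -0.08417853  0.05398623]
celltop [ 0.48809442 -0.08386412  0.051     ] [ 0.48815263 -0.08680054  0.051     ]
pot1 [ 0.55435465 -0.25270048  0.02      ] [ 0.55463193 -0.25371554  0.02      ] [ 0.55423567 -0.25316214  0.02153001]
pot2 [ 0.55076276 -0.14316306  0.03227744]
S 0.019 29 [552.3 384.4] [ 9.7 13. ] 31.6
S 0.025 29 [553.9 384.7] [ 9.6 12.9] 31.6
S
[... 2576 characters left out ...]
3.101409912109375), 83.5307388305664)
S ((498.9951477050781, -308.7102355957031), 27.448318481445312) ((498.84735107421875, -308.5656433105469), (51.943904876708984, 52.9809455871582), 65.90982818603516)
S ((683.9118041992188, -888.6449584960938), 147.54220581054688) ((689.23486328125, -897.3079223632812), (69.89633178710938, 257.01043701171875), 88.61246490478516)
D ((498.49969482421875, -312.0777893066406), 28.086885452270508) ((498.566162109375, -311.9730224609375), (51.82453918457031, 55.08869934082031), 176.58416748046875)
D ((612.5496215820312, -197.46011352539062), 28.354352951049805) ((612.3267211914062, -197.694091796875), (52.427486419677734, 55.30254364013672), 166.23789978027344)
```

```bash
cat > plan.py <<'E'
from bench import *
from h import *
from scipy.spatial.transform import Rotation as Ro
def plan(x,y,jaw=None,tz=None):
    o=get_obs();R=Ro.from_rotvec(o["tool_rot"]).as_matrix();p=o["tcp_pos"]
    j=np.degrees(np.arctan2(R[1,2],R[0,2]))
    print("t",round(o["clock"],2),"tcp",p.round(4),"y-axis",R[:,1].round(4),"jaw",round(j,2),"w",round(o["width"],4),"F",o["ft_force"].round(1),"q7",o["joint_pos"].round(2))
    if jaw is None: jaw=j; 
    dj=(jaw-j+90)%180-90
    if tz is None: tz=p[2]
    # desired orientation: y down, z jaw
    a=np.radians(j+dj);z=np.array([np.cos(a),np.sin(a),0]);yv=np.array([0,0,-1.]);Rd=np.c_[np.cross(yv,z),yv,z]
    g=R[:,1]*.155+p;tgt=np.array([x,y,tz])
    print("rotvec tool:",(Ro.from_matrix(R.T@Rd)).as_rotvec().round(4))
    print("shift in tool axes AFTER turn:",(Rd.T@(tgt-p)).round(4),"now:",(R.T@(tgt-p)).round(4))
E
python3 -c "
from plan import *
plan(.6185,-.303,18,.40)"
```

```text
t 0.15 tcp [ 0.2215 -0.6108  0.4039] y-axis [-6.0e-04  1.4e-03 -1.0e+00] jaw -70.07 w 0.0852 F [-0.4  0.6 -1.1] q7 [ 1.12  0.4   0.05  1.54 -0.02  1.21 -0.05]
rotvec tool: [ 1.300e-03 -1.537e+00 -1.100e-03]
shift in tool axes AFTER turn: [-0.1701  0.0039  0.4727] now: [-0.4782  0.0041 -0.1541]
```

Emit:
drive_tool:
  deltas:
    - {"xyz": [-0.04, 0, -0.0128], "claw": 0.85}
    - {"xyz": [-0.04, 0, -0.0128]}
    - {"xyz": [-0.04, 0, -0.0128]}
    - {"xyz": [-0.04, 0, -0.0128]}
    - {"xyz": [-0.04, 0, -0.0128]}
    - {"xyz": [-0.04, 0, -0.0128]}
    - {"xyz": [-0.04, 0, -0.0128]}
    - {"xyz": [-0.04, 0, -0.0128]}
    - {"xyz": [-0.04, 0, -0.0128]}
    - {"xyz": [-0.04, 0, -0.0128]}
    - {"xyz": [-0.04, 0, -0.0128]}
    - {"xyz": [-0.038, 0, -0.0128]}
  squeeze: 40

```text
validation failed for argument at $.de...
```

Emit:
drive_tool:
  deltas:
    - {"rot": [0, -0.14, 0]}
    - {"rot": [0, -0.14, 0]}
    - {"rot": [0, -0.14, 0]}
    - {"rot": [0, -0.14, 0]}
    - {"rot": [0, -0.14, 0]}
    - {"rot": [0, -0.14, 0]}
    - {"rot": [0, -0.14, 0]}
    - {"rot": [0, -0.14, 0]}
    - {"rot": [0, -0.14, 0]}
    - {"rot": [0, -0.14, 0]}
    - {"rot": [0, -0.137, 0]}
    - {}

```text
validation failed for argument at $.de...
```

```bash
python3 -c "
from plan import *
plan(.6185,-.303,18,.30)
for n in ['scene','side','wrist']:
    c=capture(n);pickle.dump(c,open(n+'1.pkl','wb'));cv2.imwrite(f'pics/{n}1.png',c['pixels'][:,:,::-1])
"
```

```text
t 0.15 tcp [ 0.2215 -0.6108  0.4039] y-axis [-6.0e-04  1.4e-03 -1.0e+00] jaw -70.07 w 0.0852 F [-0.4  0.6 -1.1] q7 [ 1.12  0.4   0.05  1.54 -0.02  1.21 -0.05]
rotvec tool: [ 1.300e-03 -1.537e+00 -1.100e-03]
shift in tool axes AFTER turn: [-0.1701  0.1039  0.4727] now: [-0.4782  0.1041 -0.1539]
```

View pics/wrist1.png

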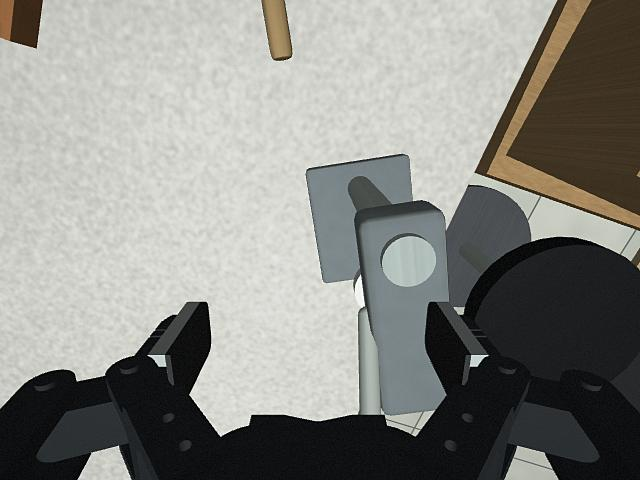

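View pics/side1.png

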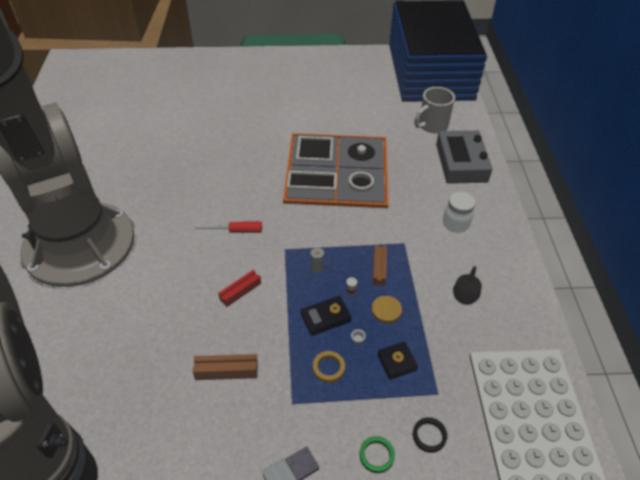

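Nothing moved and the pictures are unchanged. Both calls were refused because every row has to carry all the fields.

Emit:
drive_tool:
  deltas:
    - {"rot": [0, 0, 0], "xyz": [-0.04, 0, -0.0128], "claw": 0.85}
    - {"rot": [0, 0, 0], "xyz": [-0.04, 0, -0.0128], "claw": 0.85}
    - {"rot": [0, 0, 0], "xyz": [-0.04, 0, -0.0128], "claw": 0.85}
    - {"rot": [0, 0, 0], "xyz": [-0.04, 0, -0.0128], "claw": 0.85}
    - {"rot": [0, 0, 0], "xyz": [-0.04, 0, -0.0128], "claw": 0.85}
    - {"rot": [0, 0, 0], "xyz": [-0.04, 0, -0.0128], "claw": 0.85}
    - {"rot": [0, 0, 0], "xyz": [-0.04, 0, -0.0128], "claw": 0.85}
    - {"rot": [0, 0, 0], "xyz": [-0.04, 0, -0.0128], "claw": 0.85}
    - {"rot": [0, 0, 0], "xyz": [-0.04, 0, -0.0128], "claw": 0.85}
    - {"rot": [0, 0, 0], "xyz": [-0.04, 0, -0.0128], "claw": 0.85}
    - {"rot": [0, 0, 0], "xyz": [-0.04, 0, -0.0128], "claw": 0.85}
    - {"rot": [0, 0, 0], "xyz": [-0.038, 0, -0.0128], "claw": 0.85}
  squeeze: 40

```text
clock: 1.5
tcp_pos: [0.6199, -0.3024, 0.4047]
tool_rot: [-0.357, 2.032, -2.032]
ft_force: [0.1, -0.0, 0.1]
width: 0.0725
```

Emit:
drive_tool:
  deltas:
    - {"rot": [0, -0.14, 0], "xyz": [0, 0, 0], "claw": 0.85}
    - {"rot": [0, -0.14, 0], "xyz": [0, 0, 0], "claw": 0.85}
    - {"rot": [0, -0.14, 0], "xyz": [0, 0, 0], "claw": 0.85}
    - {"rot": [0, -0.14, 0], "xyz": [0, 0, 0], "claw": 0.85}
    - {"rot": [0, -0.14, 0], "xyz": [0, 0, 0], "claw": 0.85}
    - {"rot": [0, -0.14, 0], "xyz": [0, 0, 0], "claw": 0.85}
    - {"rot": [0, -0.14, 0], "xyz": [0, 0, 0], "claw": 0.85}
    - {"rot": [0, -0.14, 0], "xyz": [0, 0, 0], "claw": 0.85}
    - {"rot": [0, -0.14, 0], "xyz": [0, 0, 0], "claw": 0.85}
    - {"rot": [0, -0.14, 0], "xyz": [0, 0, 0], "claw": 0.85}
    - {"rot": [0, -0.137, 0], "xyz": [0, 0, 0], "claw": 0.85}
    - {"rot": [0, 0, 0], "xyz": [0, 0, 0], "claw": 0.85}

```text
clock: 2.7
tcp_pos: [0.6184, -0.304, 0.4045]
tool_rot: [-1.341, 0.975, -0.975]
ft_force: [-0.3, -1.0, -0.6]
width: 0.0725
```

```bash
python3 -c "
from plan import *
plan(.6185,-.303,18,.30)
for n in ['scene','side','wrist']:
    c=capture(n);pickle.dump(c,open(n+'1.pkl','wb'));cv2.imwrite(f'pics/{n}1.png',c['pixels'][:,:,::-1])
"
```

```text
t 2.7 tcp [ 0.6184 -0.304   0.4045] y-axis [-2.e-04  3.e-04 -1.e+00] jaw 17.97 w 0.0725 F [-0.3 -1.  -0.6] q7 [ 0.69  0.5  -0.43  1.42  0.21  1.27  0.55]
rotvec tool: [ 0.0001 -0.0005 -0.0004]
shift in tool axes AFTER turn: [-0.0009  0.1045  0.0004] now: [-0.0009  0.1045  0.0004]
```

View pics/wrist1.png

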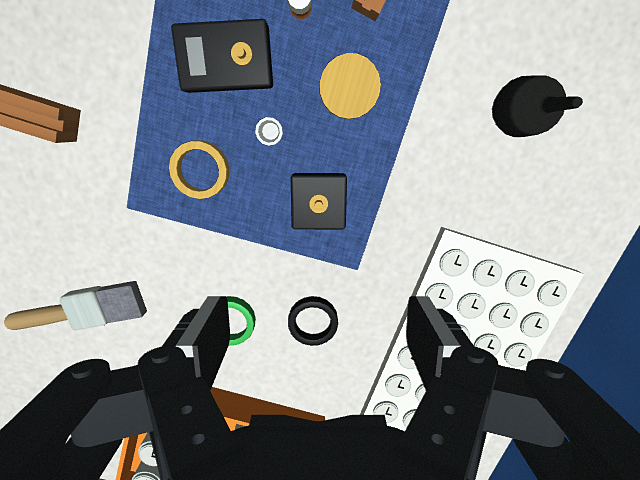

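View pics/side1.png

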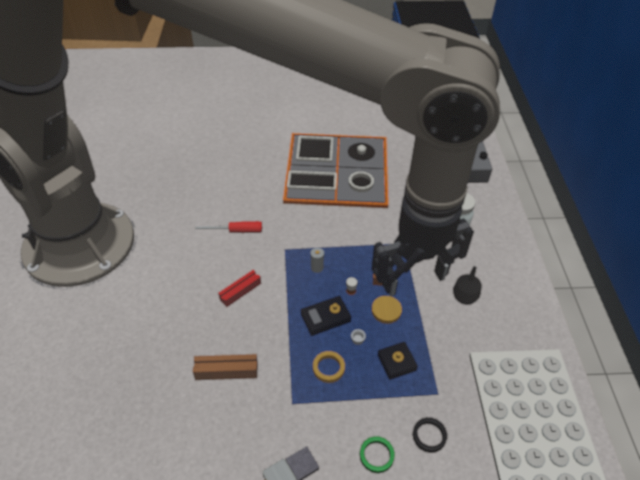

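The wrist picture shows the movement at (319,202), square to the image. The fingertips' inner edges are at about (224,298) and (412,298). I'll check the part positions by ray and work out the fingertip depth.

```bash
python3 -c "
from h import *
from scipy.spatial.transform import Rotation as Ro
c=pickle.load(open('wrist1.pkl','rb'))
for n,u,v,z in (('mov',319,201.5,.023),('shaft',319,204,.039),('ring',199,169,.017),('cover',350,85,.017),('cell?',0,0,0),('pot1',268,130,.021),('longL',222,55,.023)):
    print(n,ray(c,u,v,z).round(4))
R=Ro.from_rotvec([-1.341,.975,-.975]).as_matrix();p=np.array([.6184,-.304,.4045])
o=-c['R'].T@c['t']
for u,v,w in((224,298,-1),(412,298,1),(228,298,-1),(408,298,1)):
    d=c['R'].T@np.array([(u-c['cx'])/c['fx'],(v-c['cy'])/c['fy'],1]);
    ot=R.T@(o-p);dt=R.T@d
    for s in(-1,1):
        k=(s*.03625-ot[2])/dt[2]
        if k>0: print(u,v,(ot+k*dt).round(4))
print('cam in tool',ot)
"
```

```text
mov [ 0.6189 -0.2998  0.023 ]
shaft [ 0.6185 -0.299   0.039 ]
ring [ 0.5001 -0.306   0.017 ]
cover [ 0.6132 -0.1913  0.017 ]
cell? [ 0.2956 -0.2179  0.    ]
pot1 [ 0.5539 -0.251   0.021 ]
longL [ 0.4997 -0.203   0.023 ]
224 298 [-0.0098  0.1622 -0.0362]
412 298 [-0.0117  0.1579  0.0362]
228 298 [-0.0069  0.168  -0.0362]
408 298 [-0.0089  0.1636  0.0362]
cam in tool [-0.0745453   0.03108886  0.00081401]
```

Emit:
drive_tool:
  deltas:
    - {"rot": [0, 0, 0], "xyz": [-0.003, 0.03, 0.001], "claw": 0.85}
    - {"rot": [0, 0, 0], "xyz": [0, 0.04, 0], "claw": 0.85}
    - {"rot": [0, 0, 0], "xyz": [0, 0.04, 0], "claw": 0.85}
    - {"rot": [0, 0, 0], "xyz": [0, 0.04, 0], "claw": 0.85}
    - {"rot": [0, 0, 0], "xyz": [0, 0.04, 0], "claw": 0.85}
    - {"rot": [0, 0, 0], "xyz": [0, 0.02, 0], "claw": 0.85}
    - {"rot": [0, 0, 0], "xyz": [0, 0.01, 0], "claw": 0.85}
    - {"rot": [0, 0, 0], "xyz": [0, 0.008, 0], "claw": 0.85}
    - {"rot": [0, 0, 0], "xyz": [0, 0, 0], "claw": 0.85}
    - {"rot": [0, 0, 0], "xyz": [0, 0, 0], "claw": 0.5}
    - {"rot": [0, 0, 0], "xyz": [0, 0, 0], "claw": 0.5}
    - {"rot": [0, 0, 0], "xyz": [0, 0, 0], "claw": 0.5}
  squeeze: 40

```text
clock: 4.05
tcp_pos: [0.6194, -0.3009, 0.1786]
tool_rot: [-1.341, 0.972, -0.978]
ft_force: [-0.1, 0.7, 4.3]
width: 0.0535
```

```bash
python3 -c "
from plan import *
plan(.6185,-.303,18,.30)
for n in ['wrist']:
    c=capture(n);cv2.imwrite(f'pics/{n}2.png',c['pixels'][:,:,::-1])
"
```

```text
t 4.05 tcp [ 0.6194 -0.3009  0.1786] y-axis [ 0.003  -0.0015 -1.    ] jaw 17.98 w 0.0535 F [-0.1  0.7  4.3] q7 [ 0.65  0.71 -0.38  1.61  0.32  0.88  0.47]
rotvec tool: [-0.0024 -0.0004  0.0024]
shift in tool axes AFTER turn: [ 0.0017 -0.1214 -0.0015] now: [ 0.002  -0.1214 -0.0012]
```

View pics/wrist2.png

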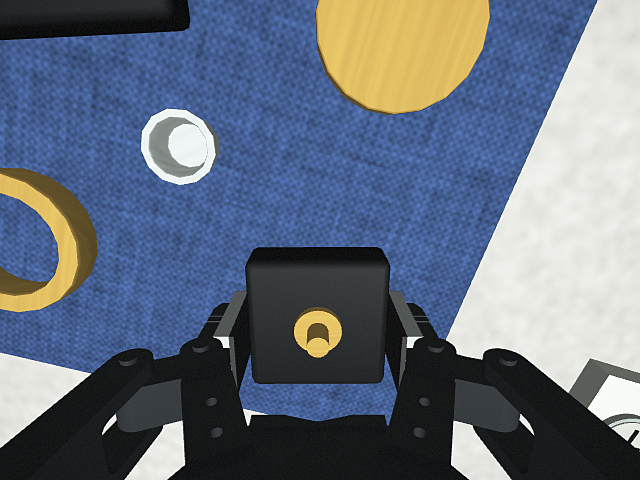

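The grip holds at 53.5 mm and the shaft is centred at (318,333) in the wrist view. I'll lift it and carry it to the square nest.

Emit:
drive_tool:
  deltas:
    - {"rot": [0, 0, 0], "xyz": [0, -0.02, 0], "claw": 0.5}
    - {"rot": [0, 0, 0], "xyz": [0, -0.04, 0], "claw": 0.5}
    - {"rot": [0, 0, 0], "xyz": [0, -0.04, 0], "claw": 0.5}
    - {"rot": [0, 0, 0], "xyz": [0, -0.03, 0], "claw": 0.5}
    - {"rot": [0, 0, 0], "xyz": [0, 0, 0], "claw": 0.5}
  squeeze: 50

```text
clock: 4.6
tcp_pos: [0.6203, -0.301, 0.3126]
tool_rot: [-1.339, 0.967, -0.983]
ft_force: [1.3, -0.4, 0.3]
width: 0.0528
```

Emit:
drive_tool:
  deltas:
    - {"rot": [0, 0, 0], "xyz": [-0.048, 0, 0.0048], "claw": 0.5}
    - {"rot": [0, 0, 0], "xyz": [-0.048, 0, 0.0048], "claw": 0.5}
    - {"rot": [0, 0, 0], "xyz": [-0.048, 0, 0.0048], "claw": 0.5}
    - {"rot": [0, 0, 0], "xyz": [-0.048, 0, 0.0048], "claw": 0.5}
    - {"rot": [0, 0, 0], "xyz": [-0.048, 0, 0.0048], "claw": 0.5}
    - {"rot": [0, 0, 0], "xyz": [-0.048, 0, 0.0048], "claw": 0.5}
    - {"rot": [0, 0, 0], "xyz": [-0.048, 0, 0.0048], "claw": 0.5}
    - {"rot": [0, 0, 0], "xyz": [-0.048, 0, 0.0048], "claw": 0.5}
    - {"rot": [0, 0, 0], "xyz": [-0.048, 0, 0.0048], "claw": 0.5}
    - {"rot": [0, 0, 0], "xyz": [-0.048, 0, 0.0048], "claw": 0.5}
    - {"rot": [0, 0, 0], "xyz": [-0.048, 0, 0.0048], "claw": 0.5}
    - {"rot": [0, 0, 0], "xyz": [-0.047, 0, 0.0048], "claw": 0.5}

```text
clock: 5.8
tcp_pos: [0.4946, 0.2655, 0.3058]
tool_rot: [-1.343, 0.975, -0.975]
ft_force: [0.5, 0.7, 0.1]
width: 0.0528
```

Emit:
drive_tool:
  deltas:
    - {"rot": [0, 0.103, 0], "xyz": [0, 0, 0], "claw": 0.5}
    - {"rot": [0, 0.103, 0], "xyz": [0, 0, 0], "claw": 0.5}
    - {"rot": [0, 0.103, 0], "xyz": [0, 0, 0], "claw": 0.5}
    - {"rot": [0, 0.103, 0], "xyz": [0, 0, 0], "claw": 0.5}
    - {"rot": [0, 0, 0], "xyz": [0, 0, 0], "claw": 0.5}
    - {"rot": [0, 0, 0], "xyz": [0, 0, 0], "claw": 0.5}

```text
clock: 6.4
tcp_pos: [0.4954, 0.2639, 0.306]
tool_rot: [-1.164, 1.28, -1.28]
ft_force: [0.1, -0.6, -0.4]
width: 0.0525
```

```bash
python3 -c "
from plan import *
plan(.496,.264,-5.6,.189)
for n in ['wrist','scene']:
    c=capture(n);pickle.dump(c,open(n+'3.pkl','wb'));cv2.imwrite(f'pics/{n}3.png',c['pixels'][:,:,::-1])
"
```

```text
t 6.4 tcp [0.4954 0.2639 0.306 ] y-axis [-1.e-03 -8.e-04 -1.e+00] jaw -5.48 w 0.0525 F [ 0.1 -0.6 -0.4] q7 [-0.13  0.38 -0.54  1.85  0.23  0.98 -0.86]
rotvec tool: [0.0009 0.0021 0.0009]
shift in tool axes AFTER turn: [-0.0002  0.117   0.0006] now: [-0.0003  0.117   0.0007]
```

View pics/wrist3.png

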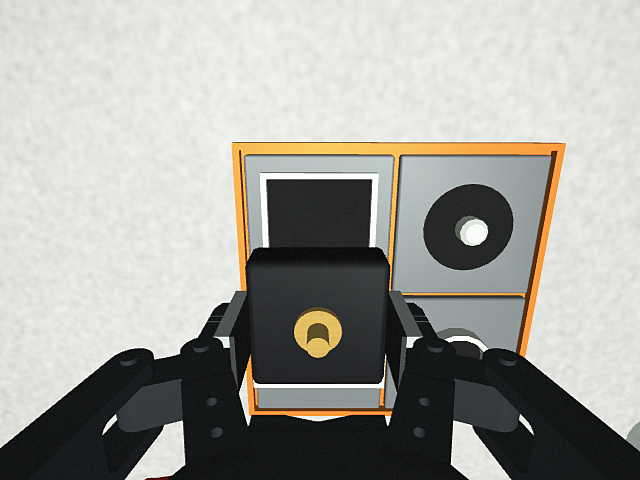

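```bash
python3 -c "
from h import *
c=pickle.load(open('wrist3.pkl','rb'))
a=ray(c,260.5,173,.019);b=ray(c,379,172,.019);print(a,b,np.linalg.norm(b-a))
d=(b-a)/np.linalg.norm(b-a);n=np.array([d[1],-d[0],0]);print('sq',(a+b)/2+n*.041)
print('post',ray(c,475,233,.027)); print('yaw',np.degrees(np.arctan2(d[1],d[0])))
"
```

```text
[0.46044127 0.31018661 0.019     ] [0.54180315 0.30299648 0.019     ] 0.08167896581106521
sq [0.49751301 0.26575071 0.019     ]
post [0.60552145 0.25520491 0.027     ]
yaw -5.050233254164943
```

The wrist view agrees to within 2 mm: square nest (0.4975,0.2658) and post (0.6055,0.2552). I'll lower it.

Emit:
drive_tool:
  deltas:
    - {"rot": [0, 0, 0], "xyz": [-0.001, 0.03, 0.001], "claw": 0.5}
    - {"rot": [0, 0, 0], "xyz": [0, 0.03, 0], "claw": 0.5}
    - {"rot": [0, 0, 0], "xyz": [0, 0.02, 0], "claw": 0.5}
    - {"rot": [0, 0, 0], "xyz": [0, 0.015, 0], "claw": 0.5}
    - {"rot": [0, 0, 0], "xyz": [0, 0.01, 0], "claw": 0.5}
    - {"rot": [0, 0, 0], "xyz": [0, 0.006, 0], "claw": 0.5}
    - {"rot": [0, 0, 0], "xyz": [0, 0.004, 0], "claw": 0.5}
    - {"rot": [0, 0, 0], "xyz": [0, 0, 0], "claw": 0.5}
    - {"rot": [0, 0, 0], "xyz": [0, 0, 0], "claw": 0.5}

```text
clock: 7.4
tcp_pos: [0.4971, 0.2652, 0.1923]
tool_rot: [-1.16, 1.28, -1.281]
ft_force: [0.6, -0.1, -0.3]
width: 0.0526
```

Emit:
drive_tool:
  deltas:
    - {"rot": [0, 0, 0], "xyz": [0, 0.003, 0], "claw": 0.5}
    - {"rot": [0, 0, 0], "xyz": [0, 0.001, 0], "claw": 0.5}
    - {"rot": [0, 0, 0], "xyz": [0, 0, 0], "claw": 0.5}

```text
clock: 7.7
tcp_pos: [0.4971, 0.2652, 0.1886]
tool_rot: [-1.16, 1.28, -1.281]
ft_force: [-0.8, -0.5, 4.6]
width: 0.0528
```

Emit:
drive_tool:
  deltas:
    - {"rot": [0, 0, 0], "xyz": [0, 0, 0], "claw": 0.8}
    - {"rot": [0, 0, 0], "xyz": [0, 0, 0], "claw": 0.8}
    - {"rot": [0, 0, 0], "xyz": [0, 0, 0], "claw": 0.8}
    - {"rot": [0, 0, 0], "xyz": [0, -0.02, 0], "claw": 0.8}
    - {"rot": [0, 0, 0], "xyz": [0, -0.04, 0], "claw": 0.8}
    - {"rot": [0, 0, 0], "xyz": [0, -0.05, 0], "claw": 0.8}
    - {"rot": [0, 0, 0], "xyz": [0, -0.05, 0], "claw": 0.8}
    - {"rot": [0, 0, 0], "xyz": [0, -0.02, 0], "claw": 0.8}
    - {"rot": [0, 0, 0], "xyz": [0, 0, 0], "claw": 0.8}

```text
clock: 8.6
tcp_pos: [0.4977, 0.2659, 0.3717]
tool_rot: [-1.153, 1.278, -1.282]
ft_force: [0.4, 0.1, -0.4]
width: 0.068
```

```bash
python3 -c "
from plan import *
plan(.499,-.3085,0,.3)
for n in ['wrist','scene']:
    c=capture(n);pickle.dump(c,open(n+'4.pkl','wb'));cv2.imwrite(f'pics/{n}4.png',c['pixels'][:,:,::-1])
"
```

```text
t 8.6 tcp [0.4977 0.2659 0.3717] y-axis [ 0.0072  0.0033 -1.    ] jaw -5.62 w 0.068 F [ 0.4  0.1 -0.4] q7 [-0.11  0.31 -0.56  1.78  0.18  1.1  -0.83]
rotvec tool: [-0.0071 -0.0981 -0.0037]
shift in tool axes AFTER turn: [0.5744 0.0717 0.0013] now: [0.5718 0.0698 0.0571]
```

View pics/wrist4.png

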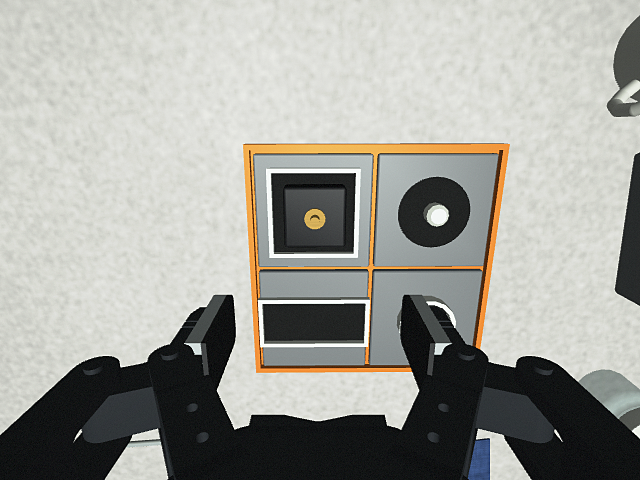

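The movement sits flat inside the rim, with its shaft at (315,218) and the rim centre at (314,213). Next is the bezel.

Emit:
drive_tool:
  deltas:
    - {"rot": [-0.007, 0, -0.003], "xyz": [0.0477, 0, 0.0048], "claw": 0.9}
    - {"rot": [0, 0, 0], "xyz": [0.0477, 0, 0.0048], "claw": 0.9}
    - {"rot": [0, 0, 0], "xyz": [0.0477, 0, 0.0048], "claw": 0.9}
    - {"rot": [0, 0, 0], "xyz": [0.0477, 0, 0.0048], "claw": 0.9}
    - {"rot": [0, 0, 0], "xyz": [0.0477, 0, 0.0048], "claw": 0.9}
    - {"rot": [0, 0, 0], "xyz": [0.0477, 0, 0.0048], "claw": 0.9}
    - {"rot": [0, 0, 0], "xyz": [0.0477, 0, 0.0048], "claw": 0.9}
    - {"rot": [0, 0, 0], "xyz": [0.0477, 0, 0.0048], "claw": 0.9}
    - {"rot": [0, 0, 0], "xyz": [0.0477, 0, 0.0048], "claw": 0.9}
    - {"rot": [0, 0, 0], "xyz": [0.0477, 0, 0.0048], "claw": 0.9}
    - {"rot": [0, 0, 0], "xyz": [0.0477, 0, 0.0048], "claw": 0.9}
    - {"rot": [0, 0, 0], "xyz": [0.0477, 0, 0.0048], "claw": 0.9}

```text
clock: 9.9
tcp_pos: [0.4973, -0.312, 0.3665]
tool_rot: [-1.17, 1.289, -1.277]
ft_force: [0.8, -0.2, 0.4]
width: 0.0768
```

Emit:
drive_tool:
  deltas:
    - {"rot": [0, 0, 0], "xyz": [0, 0, 0], "claw": 0.9}
    - {"rot": [0, 0, 0], "xyz": [0, 0, 0], "claw": 0.9}

```text
clock: 10.1
tcp_pos: [0.4972, -0.3114, 0.3664]
tool_rot: [-1.168, 1.291, -1.278]
ft_force: [0.3, 0.4, -0.2]
width: 0.0767
```

```bash
python3 -c "
from plan import *
plan(.499,-.309,-5.6,.3)
for n in ['wrist']:
    c=capture(n);pickle.dump(c,open(n+'5.pkl','wb'));cv2.imwrite(f'pics/{n}5.png',c['pixels'][:,:,::-1])
hsv=cv2.cvtColor(c['pixels'],cv2.COLOR_RGB2HSV)
m=cv2.inRange(hsv,(14,100,80),(28,255,255));cs,_=cv2.findContours(m,cv2.RETR_EXTERNAL,cv2.CHAIN_APPROX_NONE)
for k in cs:
    if cv2.contourArea(k)>300:
        P=np.float32([ray(c,*p[0],.017)[:2]*1000 for p in k]);print(cv2.minEnclosingCircle(P),cv2.fitEllipse(P))
"
```

```text
t 10.1 tcp [ 0.4972 -0.3114  0.3664] y-axis [-1.120e-02  1.000e-04 -9.999e-01] jaw -5.79 w 0.0767 F [ 0.3  0.4 -0.2] q7 [ 0.66  0.33 -0.22  1.73  0.08  1.1   0.31]
rotvec tool: [ 0.0111 -0.0033  0.001 ]
shift in tool axes AFTER turn: [-0.0025  0.0664  0.0016] now: [-0.0026  0.0663  0.0023]
((378.3064270019531, -509.12933349609375), 19.937068939208984) ((378.4779357910156, -508.55072021484375), (21.024871826171875, 41.665157318115234), 121.12744903564453)
((312.9564208984375, -317.2056884765625), 56.13167953491211) ((315.68487548828125, -317.49859619140625), (10.600628852844238, 114.06764221191406), 89.44055938720703)
((314.82940673828125, -301.79962158203125), 58.14250183105469) ((316.6761169433594, -300.6344299316406), (20.22987174987793, 134.63584899902344), 89.58271026611328)
((498.76812744140625, -306.6029968261719), 28.072656631469727) ((498.6639709472656, -306.8136291503906), (53.72459411621094, 55.058013916015625), 169.97132873535156)
((515.7841796875, -195.82589721679688), 9.389134407043457) ((515.8292236328125, -195.83726501464844), (17.986345291137695, 18.260217666625977), 173.4295654296875)
((610.8959350585938, -192.7177276611328), 28.708681106567383) ((611.264892578125, -192.85482788085938), (53.7381477355957, 56.90673065185547), 115.0832748413086)
```

View pics/wrist5.png

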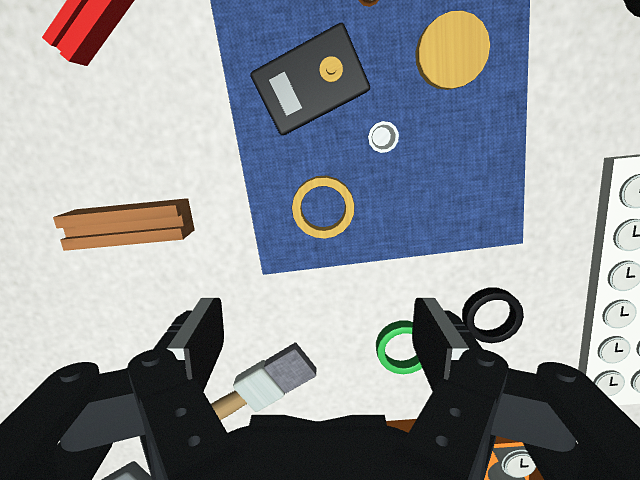

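The ring is at (323,207), about (0.4988,-0.308), with its pot well clear. I'll descend and grip.

Emit:
drive_tool:
  deltas:
    - {"rot": [0.011, 0, 0], "xyz": [-0.003, 0.03, 0.002], "claw": 0.9}
    - {"rot": [0, 0, 0], "xyz": [0, 0.04, 0], "claw": 0.9}
    - {"rot": [0, 0, 0], "xyz": [0, 0.04, 0], "claw": 0.9}
    - {"rot": [0, 0, 0], "xyz": [0, 0.035, 0], "claw": 0.9}
    - {"rot": [0, 0, 0], "xyz": [0, 0.025, 0], "claw": 0.9}
    - {"rot": [0, 0, 0], "xyz": [0, 0.015, 0], "claw": 0.9}
    - {"rot": [0, 0, 0], "xyz": [0, 0.007, 0], "claw": 0.9}
    - {"rot": [0, 0, 0], "xyz": [0, 0, 0], "claw": 0.9}
    - {"rot": [0, 0, 0], "xyz": [0, 0, 0], "claw": 0.9}

```text
clock: 11.05
tcp_pos: [0.5016, -0.3081, 0.1781]
tool_rot: [-1.16, 1.274, -1.286]
ft_force: [-0.7, 1.1, 0.9]
width: 0.0766
```

```bash
python3 -c "
from plan import *
plan(.499,-.308,-5.6,.173)
for n in ['wrist']:
    c=capture(n);cv2.imwrite(f'pics/{n}6.png',c['pixels'][:,:,::-1])
"
```

```text
t 11.05 tcp [ 0.5016 -0.3081  0.1781] y-axis [ 0.0057 -0.0044 -1.    ] jaw -5.58 w 0.0766 F [-0.7  1.1  0.9] q7 [ 0.63  0.55 -0.2   1.87  0.16  0.72  0.25]
rotvec tool: [-0.0061  0.0003  0.0038]
shift in tool axes AFTER turn: [ 0.0002  0.0051 -0.0026] now: [ 0.0001  0.0051 -0.0027]
```

View pics/wrist6.png

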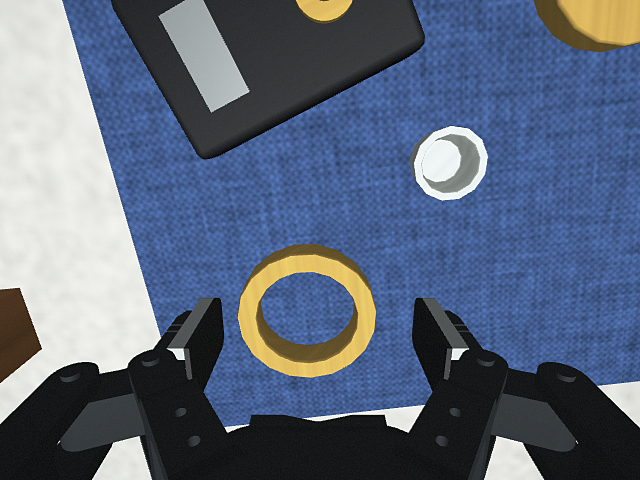

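Emit:
drive_tool:
  deltas:
    - {"rot": [-0.006, 0, 0.004], "xyz": [0, 0.003, -0.003], "claw": 0.9}
    - {"rot": [0, 0, 0], "xyz": [0, 0.003, 0], "claw": 0.9}
    - {"rot": [0, 0, 0], "xyz": [0, 0, 0], "claw": 0.9}
    - {"rot": [0, 0, 0], "xyz": [0, 0, 0], "claw": 0.5}
    - {"rot": [0, 0, 0], "xyz": [0, 0, 0], "claw": 0.5}
    - {"rot": [0, 0, 0], "xyz": [0, 0, 0], "claw": 0.5}
    - {"rot": [0, 0, 0], "xyz": [0, 0, 0], "claw": 0.5}
  squeeze: 50

```text
clock: 11.8
tcp_pos: [0.4991, -0.3083, 0.1729]
tool_rot: [-1.161, 1.28, -1.282]
ft_force: [-0.5, 1.3, 9.5]
width: 0.0536
```

Emit:
drive_tool:
  deltas:
    - {"rot": [0, 0, 0], "xyz": [0, -0.01, 0], "claw": 0.5}
    - {"rot": [0, 0, 0], "xyz": [0, -0.03, 0], "claw": 0.5}
    - {"rot": [0, 0, 0], "xyz": [0, -0.04, 0], "claw": 0.5}
    - {"rot": [0, 0, 0], "xyz": [0, -0.04, 0], "claw": 0.5}
    - {"rot": [0, 0, 0], "xyz": [0, 0, 0], "claw": 0.5}

```text
clock: 12.3
tcp_pos: [0.5003, -0.309, 0.2972]
tool_rot: [-1.158, 1.273, -1.288]
ft_force: [1.4, -0.9, -0.7]
width: 0.0541
```

```bash
python3 -c "
from plan import *
plan(.6055,.254,-5.6,.3)
for n in ['wrist','side']:
    c=capture(n);cv2.imwrite(f'pics/{n}7.png',c['pixels'][:,:,::-1])
"
```

```text
t 12.3 tcp [ 0.5003 -0.309   0.2972] y-axis [ 0.0084 -0.0048 -1.    ] jaw -5.62 w 0.0541 F [ 1.4 -0.9 -0.7] q7 [ 0.66  0.39 -0.22  1.8   0.11  0.95  0.29]
rotvec tool: [-0.0089 -0.0004  0.004 ]
shift in tool axes AFTER turn: [-0.5706 -0.0028  0.0498] now: [-0.5706 -0.0046  0.0496]
```

View pics/wrist7.png

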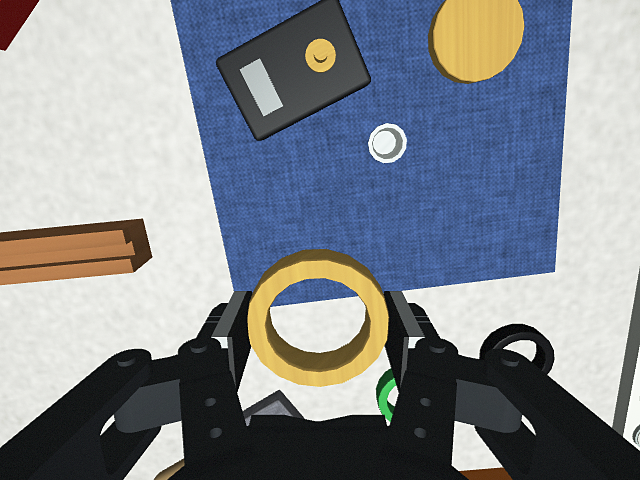

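The bezel is held flat and centred at (318,318). I'll carry it to the post.

Emit:
drive_tool:
  deltas:
    - {"rot": [-0.009, 0, 0.004], "xyz": [-0.0476, 0, 0.0042], "claw": 0.5}
    - {"rot": [0, 0, 0], "xyz": [-0.0476, 0, 0.0042], "claw": 0.5}
    - {"rot": [0, 0, 0], "xyz": [-0.0476, 0, 0.0042], "claw": 0.5}
    - {"rot": [0, 0, 0], "xyz": [-0.0476, 0, 0.0042], "claw": 0.5}
    - {"rot": [0, 0, 0], "xyz": [-0.0476, 0, 0.0042], "claw": 0.5}
    - {"rot": [0, 0, 0], "xyz": [-0.0476, 0, 0.0042], "claw": 0.5}
    - {"rot": [0, 0, 0], "xyz": [-0.0476, 0, 0.0042], "claw": 0.5}
    - {"rot": [0, 0, 0], "xyz": [-0.0476, 0, 0.0042], "claw": 0.5}
    - {"rot": [0, 0, 0], "xyz": [-0.0476, 0, 0.0042], "claw": 0.5}
    - {"rot": [0, 0, 0], "xyz": [-0.0476, 0, 0.0042], "claw": 0.5}
    - {"rot": [0, 0, 0], "xyz": [-0.0476, 0, 0.0042], "claw": 0.5}
    - {"rot": [0, 0, 0], "xyz": [-0.047, 0, 0.0036], "claw": 0.5}

```text
clock: 13.6
tcp_pos: [0.6028, 0.2564, 0.2905]
tool_rot: [-1.17, 1.293, -1.271]
ft_force: [1.3, 0.3, 0.3]
width: 0.0537
```

Emit:
drive_tool:
  deltas:
    - {"rot": [0, 0, 0], "xyz": [0, 0, 0], "claw": 0.5}
    - {"rot": [0, 0, 0], "xyz": [0, 0, 0], "claw": 0.5}
    - {"rot": [0, 0, 0], "xyz": [0, 0, 0], "claw": 0.5}

```text
clock: 13.9
tcp_pos: [0.6032, 0.2532, 0.2911]
tool_rot: [-1.169, 1.293, -1.274]
ft_force: [-0.0, -0.5, -1.9]
width: 0.0539
```

```bash
python3 -c "
from plan import *
plan(.606,.2545,-5.6,.183)
"
```

```text
t 13.9 tcp [0.6032 0.2532 0.2911] y-axis [-0.0133  0.0032 -0.9999] jaw -5.69 w 0.0539 F [-0.  -0.5 -1.9] q7 [-0.18  0.53 -0.39  1.63  0.21  1.04 -0.73]
rotvec tool: [ 0.0136 -0.0016 -0.0019]
shift in tool axes AFTER turn: [-0.0015  0.1081  0.0026] now: [-0.0013  0.1081  0.0041]
```

Emit:
drive_tool:
  deltas:
    - {"rot": [0.013, 0, 0], "xyz": [-0.001, 0.02, 0.003], "claw": 0.5}
    - {"rot": [0, 0, 0], "xyz": [0, 0.03, 0], "claw": 0.5}
    - {"rot": [0, 0, 0], "xyz": [0, 0.025, 0], "claw": 0.5}
    - {"rot": [0, 0, 0], "xyz": [0, 0.015, 0], "claw": 0.5}
    - {"rot": [0, 0, 0], "xyz": [0, 0.01, 0], "claw": 0.5}
    - {"rot": [0, 0, 0], "xyz": [0, 0.005, 0], "claw": 0.5}
    - {"rot": [0, 0, 0], "xyz": [0, 0, 0], "claw": 0.5}
    - {"rot": [0, 0, 0], "xyz": [0, 0, 0], "claw": 0.5}

```text
clock: 14.7
tcp_pos: [0.607, 0.2564, 0.189]
tool_rot: [-1.154, 1.281, -1.279]
ft_force: [1.2, 0.2, -0.6]
width: 0.054
```

```bash
python3 -c "
from plan import *
plan(.606,.2545,-5.6,.183)
for n in ['scene']:
    c=capture(n);cv2.imwrite(f'pics/{n}8.png',cv2.resize(c['pixels'][300:480,300:500,::-1],None,fx=3,fy=3))
"
```

```text
t 14.7 tcp [0.607  0.2564 0.189 ] y-axis [ 0.0042  0.0054 -1.    ] jaw -5.62 w 0.054 F [ 1.2  0.2 -0.6] q7 [-0.21  0.65 -0.35  1.68  0.28  0.85 -0.78]
rotvec tool: [-0.0037 -0.0003 -0.0058]
shift in tool axes AFTER turn: [ 0.002   0.006  -0.0009] now: [ 0.0021  0.006  -0.0009]
```

View pics/scene8.png

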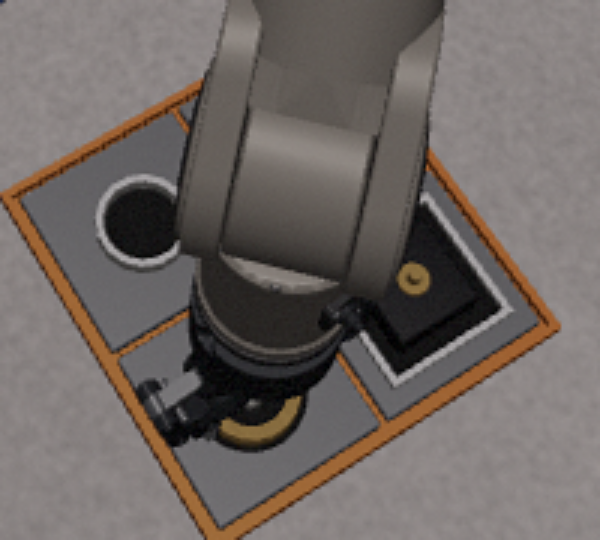

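Emit:
drive_tool:
  deltas:
    - {"rot": [-0.004, 0, -0.005], "xyz": [0.002, 0.003, -0.001], "claw": 0.5}
    - {"rot": [0, 0, 0], "xyz": [0, 0.003, 0], "claw": 0.5}
    - {"rot": [0, 0, 0], "xyz": [0, 0, 0], "claw": 0.5}
    - {"rot": [0, 0, 0], "xyz": [0, 0, 0], "claw": 0.5}

```text
clock: 15.15
tcp_pos: [0.6056, 0.2543, 0.1829]
tool_rot: [-1.162, 1.282, -1.281]
ft_force: [-2.0, -1.6, 6.1]
width: 0.054
```

Emit:
drive_tool:
  deltas:
    - {"rot": [0, 0, 0], "xyz": [0, 0, 0], "claw": 0.8}
    - {"rot": [0, 0, 0], "xyz": [0, 0, 0], "claw": 0.8}
    - {"rot": [0, 0, 0], "xyz": [0, 0, 0], "claw": 0.8}
    - {"rot": [0, 0, 0], "xyz": [0, -0.02, 0], "claw": 0.8}
    - {"rot": [0, 0, 0], "xyz": [0, -0.04, 0], "claw": 0.8}
    - {"rot": [0, 0, 0], "xyz": [0, -0.05, 0], "claw": 0.8}
    - {"rot": [0, 0, 0], "xyz": [0, -0.05, 0], "claw": 0.8}
    - {"rot": [0, 0, 0], "xyz": [0, -0.02, 0], "claw": 0.8}
    - {"rot": [0, 0, 0], "xyz": [0, 0, 0], "claw": 0.8}

```text
clock: 16.05
tcp_pos: [0.6067, 0.2552, 0.3667]
tool_rot: [-1.154, 1.279, -1.281]
ft_force: [0.3, 0.3, 0.1]
width: 0.0685
```

```bash
python3 -c "
from plan import *
plan(.611,-.091,-8,.35)
for n in ['wrist']:
    c=capture(n);pickle.dump(c,open('w9.pkl','wb'));cv2.imwrite(f'pics/{n}9.png',c['pixels'][:,:,::-1])
"
```

```text
t 16.05 tcp [0.6067 0.2552 0.3667] y-axis [ 0.0059  0.0037 -1.    ] jaw -5.61 w 0.0685 F [0.3 0.3 0.1] q7 [-0.17  0.46 -0.4   1.55  0.19  1.16 -0.71]
rotvec tool: [-0.0055  0.0417 -0.0044]
shift in tool axes AFTER turn: [0.3423 0.0167 0.0524] now: [0.3442 0.0154 0.0381]
```

View pics/wrist9.png

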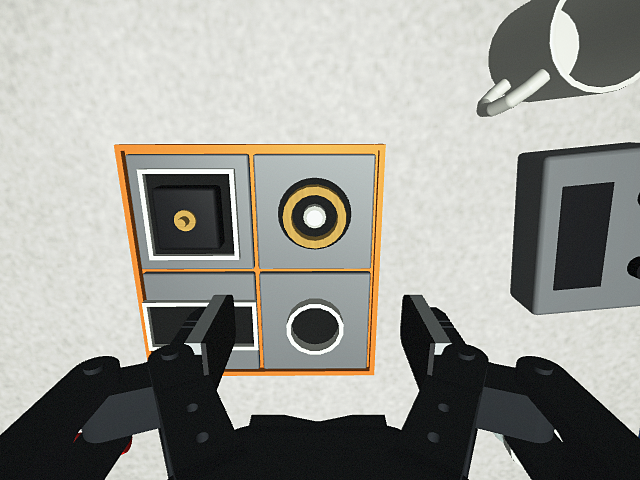

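The bezel lies flat round the post at (314,215). Next is the foot bar.

Emit:
drive_tool:
  deltas:
    - {"rot": [-0.005, 0, -0.004], "xyz": [0.043, 0, 0.0048], "claw": 0.6}
    - {"rot": [0, 0, 0], "xyz": [0.043, 0, 0.0048], "claw": 0.6}
    - {"rot": [0, 0, 0], "xyz": [0.043, 0, 0.0048], "claw": 0.6}
    - {"rot": [0, 0, 0], "xyz": [0.043, 0, 0.0048], "claw": 0.6}
    - {"rot": [0, 0, 0], "xyz": [0.043, 0, 0.0048], "claw": 0.6}
    - {"rot": [0, 0, 0], "xyz": [0.043, 0, 0.0048], "claw": 0.6}
    - {"rot": [0, 0, 0], "xyz": [0.043, 0, 0.0048], "claw": 0.6}
    - {"rot": [0, 0, 0], "xyz": [0.043, 0, 0.0048], "claw": 0.6}
    - {"rot": [0, 0.042, 0], "xyz": [0, 0, 0], "claw": 0.6}
    - {"rot": [0, 0, 0], "xyz": [0, 0, 0], "claw": 0.6}
    - {"rot": [0, 0, 0], "xyz": [0, 0, 0], "claw": 0.6}

```text
clock: 17.2
tcp_pos: [0.61, -0.0906, 0.3613]
tool_rot: [-1.15, 1.316, -1.307]
ft_force: [-0.3, 0.3, 0.2]
width: 0.0512
```

```bash
python3 -c "
from plan import *
plan(.611,-.091,-8,.18)
for n in ['wrist']:
    c=capture(n);pickle.dump(c,open('w10.pkl','wb'));cv2.imwrite(f'pics/{n}10.png',c['pixels'][:,:,::-1])
hsv=cv2.cvtColor(c['pixels'],cv2.COLOR_RGB2HSV)
m=cv2.inRange(hsv,(3,80,100),(14,255,255));cs,_=cv2.findContours(m,cv2.RETR_EXTERNAL,cv2.CHAIN_APPROX_NONE)
for k in cs:
    if cv2.contourArea(k)>300:
        print(cv2.minAreaRect(k));P=np.float32([ray(c,*p[0],.027)[:2]*1000 for p in k]);print(cv2.minAreaRect(P))
"
```

```text
t 17.2 tcp [ 0.61   -0.0906  0.3613] y-axis [-0.01   -0.002  -0.9999] jaw -7.88 w 0.0512 F [-0.3  0.3  0.2] q7 [ 0.3   0.39 -0.29  1.66  0.12  1.12 -0.16]
rotvec tool: [0.0096 0.0022 0.0034]
shift in tool axes AFTER turn: [0.0003 0.1813 0.0011] now: [-0.0003  0.1813  0.0028]
((323.0, 212.0), (96.0, 28.0), 90.0)
((611.6655883789062, -89.0824966430664), (83.27476501464844, 23.236160278320312), 81.67535400390625)
```

View pics/wrist10.png

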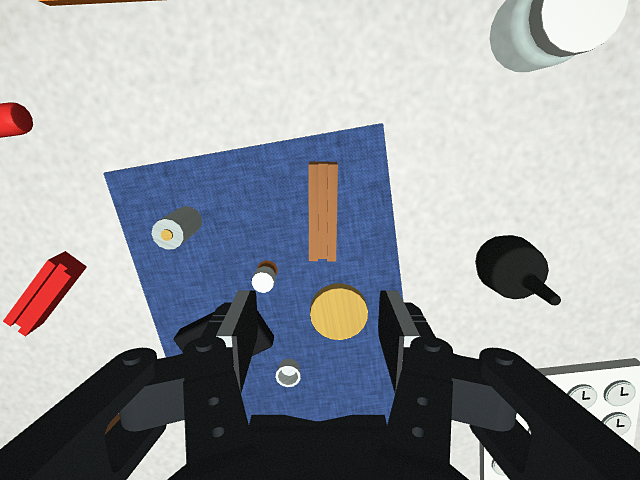

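The bar measures 83 x 23 mm at (0.6115,-0.090) with yaw 81.7°, so it's the right one, and the jaws line up with it. I'll descend.

Emit:
drive_tool:
  deltas:
    - {"rot": [0.01, 0.003, 0], "xyz": [0, 0.03, 0.001], "claw": 0.6}
    - {"rot": [0, 0, 0], "xyz": [0, 0.04, 0], "claw": 0.6}
    - {"rot": [0, 0, 0], "xyz": [0, 0.04, 0], "claw": 0.6}
    - {"rot": [0, 0, 0], "xyz": [0, 0.03, 0], "claw": 0.6}
    - {"rot": [0, 0, 0], "xyz": [0, 0.02, 0], "claw": 0.6}
    - {"rot": [0, 0, 0], "xyz": [0, 0.013, 0], "claw": 0.6}
    - {"rot": [0, 0, 0], "xyz": [0, 0.005, 0], "claw": 0.6}
    - {"rot": [0, 0, 0], "xyz": [0, 0, 0], "claw": 0.6}
    - {"rot": [0, 0, 0], "xyz": [0, 0, 0], "claw": 0.6}

```text
clock: 18.15
tcp_pos: [0.6121, -0.0924, 0.1861]
tool_rot: [-1.138, 1.307, -1.319]
ft_force: [-0.5, 0.1, -0.1]
width: 0.051
```

```bash
python3 -c "
from plan import *
plan(.6115,-.090,-8.3,.183)
for n in ['wrist']:
    c=capture(n);cv2.imwrite(f'pics/{n}11.png',c['pixels'][:,:,::-1])
"
```

```text
t 18.15 tcp [ 0.6121 -0.0924  0.1861] y-axis [ 0.0047 -0.0049 -1.    ] jaw -8.16 w 0.051 F [-0.5  0.1 -0.1] q7 [ 0.27  0.59 -0.25  1.79  0.21  0.78 -0.23]
rotvec tool: [-0.0053  0.0025  0.0042]
shift in tool axes AFTER turn: [-0.0023  0.0031 -0.001 ] now: [-0.0023  0.0031 -0.001 ]
```

View pics/wrist11.png

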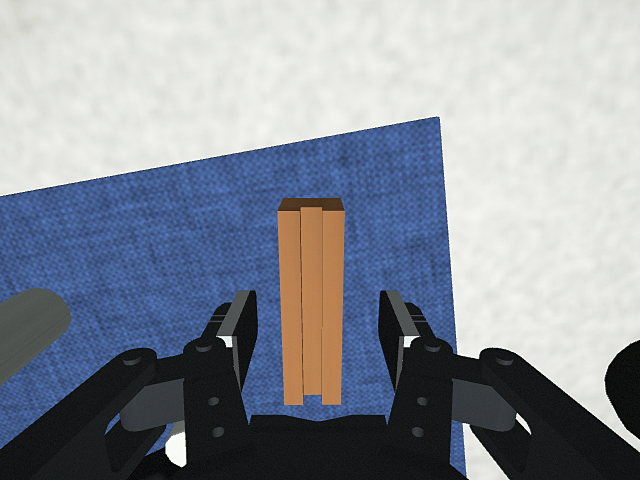

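Emit:
drive_tool:
  deltas:
    - {"rot": [-0.005, 0.002, 0.004], "xyz": [-0.002, 0.002, -0.001], "claw": 0.6}
    - {"rot": [0, 0, 0], "xyz": [0, 0, 0], "claw": 0.6}
    - {"rot": [0, 0, 0], "xyz": [0, 0, 0], "claw": 0.2}
    - {"rot": [0, 0, 0], "xyz": [0, 0, 0], "claw": 0.2}
    - {"rot": [0, 0, 0], "xyz": [0, 0, 0], "claw": 0.2}
    - {"rot": [0, 0, 0], "xyz": [0, 0, 0], "claw": 0.2}
    - {"rot": [0, 0, 0], "xyz": [0, 0, 0], "claw": 0.2}
  squeeze: 40

```text
clock: 18.9
tcp_pos: [0.611, -0.0907, 0.1833]
tool_rot: [-1.138, 1.316, -1.315]
ft_force: [-0.1, -0.2, 3.0]
width: 0.0228
```

Emit:
drive_tool:
  deltas:
    - {"rot": [0, 0, 0], "xyz": [0, -0.01, 0], "claw": 0.2}
    - {"rot": [0, 0, 0], "xyz": [0, -0.03, 0], "claw": 0.2}
    - {"rot": [0, 0, 0], "xyz": [0, -0.04, 0], "claw": 0.2}
    - {"rot": [0, 0, 0], "xyz": [0, -0.04, 0], "claw": 0.2}
    - {"rot": [0, 0, 0], "xyz": [0, -0.01, 0], "claw": 0.2}
    - {"rot": [0, 0, 0], "xyz": [0, 0, 0], "claw": 0.2}

```text
clock: 19.5
tcp_pos: [0.6116, -0.0906, 0.3154]
tool_rot: [-1.136, 1.313, -1.317]
ft_force: [0.6, 0.5, 0.9]
width: 0.0232
```

```bash
python3 -c "
from plan import *
plan(.4865,.1555,84.4,.3)
for n in ['wrist']:
    c=capture(n);cv2.imwrite(f'pics/{n}12.png',c['pixels'][:,:,::-1])
"
```

```text
t 19.5 tcp [ 0.6116 -0.0906  0.3154] y-axis [ 2.5e-03 -8.0e-04 -1.0e+00] jaw -8.31 w 0.0232 F [0.6 0.5 0.9] q7 [ 0.3   0.43 -0.29  1.71  0.14  1.02 -0.18]
rotvec tool: [-0.0024  1.5235 -0.0016]
shift in tool axes AFTER turn: [ 0.1485  0.0154 -0.2327] now: [-0.2255  0.0148 -0.1594]
```

View pics/wrist12.png

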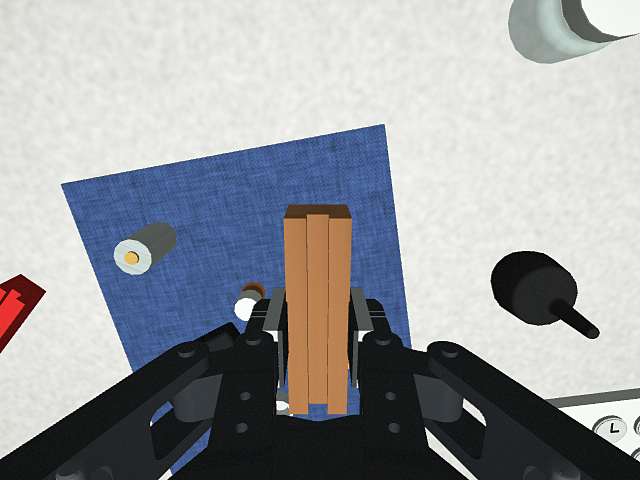

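Emit:
drive_tool:
  deltas:
    - {"rot": [0, 0, 0], "xyz": [-0.0322, 0, -0.0228], "claw": 0.2}
    - {"rot": [0, 0, 0], "xyz": [-0.0322, 0, -0.0228], "claw": 0.2}
    - {"rot": [0, 0, 0], "xyz": [-0.0322, 0, -0.0228], "claw": 0.2}
    - {"rot": [0, 0, 0], "xyz": [-0.0322, 0, -0.0228], "claw": 0.2}
    - {"rot": [0, 0, 0], "xyz": [-0.0322, 0, -0.0228], "claw": 0.2}
    - {"rot": [0, 0, 0], "xyz": [-0.0322, 0, -0.0228], "claw": 0.2}
    - {"rot": [0, 0, 0], "xyz": [-0.0322, 0, -0.0228], "claw": 0.2}

```text
clock: 20.25
tcp_pos: [0.4837, 0.1563, 0.311]
tool_rot: [-1.143, 1.319, -1.314]
ft_force: [0.6, -0.4, -0.0]
width: 0.0232
```

Emit:
drive_tool:
  deltas:
    - {"rot": [0, -0.135, 0], "xyz": [0, 0, 0], "claw": 0.2}
    - {"rot": [0, -0.135, 0], "xyz": [0, 0, 0], "claw": 0.2}
    - {"rot": [0, -0.135, 0], "xyz": [0, 0, 0], "claw": 0.2}
    - {"rot": [0, -0.135, 0], "xyz": [0, 0, 0], "claw": 0.2}
    - {"rot": [0, -0.135, 0], "xyz": [0, 0, 0], "claw": 0.2}
    - {"rot": [0, -0.135, 0], "xyz": [0, 0, 0], "claw": 0.2}
    - {"rot": [0, -0.135, 0], "xyz": [0, 0, 0], "claw": 0.2}
    - {"rot": [0, -0.135, 0], "xyz": [0, 0, 0], "claw": 0.2}
    - {"rot": [0, -0.135, 0], "xyz": [0, 0, 0], "claw": 0.2}
    - {"rot": [0, -0.135, 0], "xyz": [0, 0, 0], "claw": 0.2}
    - {"rot": [0, -0.135, 0], "xyz": [0, 0, 0], "claw": 0.2}
    - {"rot": [0, -0.133, 0], "xyz": [0, 0, 0], "claw": 0.2}

```text
clock: 21.45
tcp_pos: [0.4846, 0.1549, 0.3109]
tool_rot: [-1.571, 0.077, -0.067]
ft_force: [-0.1, -0.7, 0.5]
width: 0.0231
```

Emit:
drive_tool:
  deltas:
    - {"rot": [0, 0, 0], "xyz": [0, 0, 0], "claw": 0.2}
    - {"rot": [0, 0, 0], "xyz": [0, 0, 0], "claw": 0.2}

```text
clock: 21.65
tcp_pos: [0.4851, 0.155, 0.3117]
tool_rot: [-1.57, 0.083, -0.075]
ft_force: [-0.7, -0.7, -0.4]
width: 0.0233
```

```bash
python3 -c "
from plan import *
plan(.4865,.1555,84.4,.1935)
for n in ['wrist']:
    c=capture(n);pickle.dump(c,open('w13.pkl','wb'));cv2.imwrite(f'pics/{n}13.png',c['pixels'][:,:,::-1])
"
```

```text
t 21.65 tcp [0.4851 0.155  0.3117] y-axis [-4.8e-03 -6.0e-04 -1.0e+00] jaw 84.24 w 0.0233 F [-0.7 -0.7 -0.4] q7 [ 0.2   0.31 -0.69  1.96  0.23  0.97  0.86]
rotvec tool: [ 0.0011 -0.0028 -0.0047]
shift in tool axes AFTER turn: [0.0014 0.1182 0.0006] now: [0.0019 0.1182 0.0007]
```

View pics/wrist13.png

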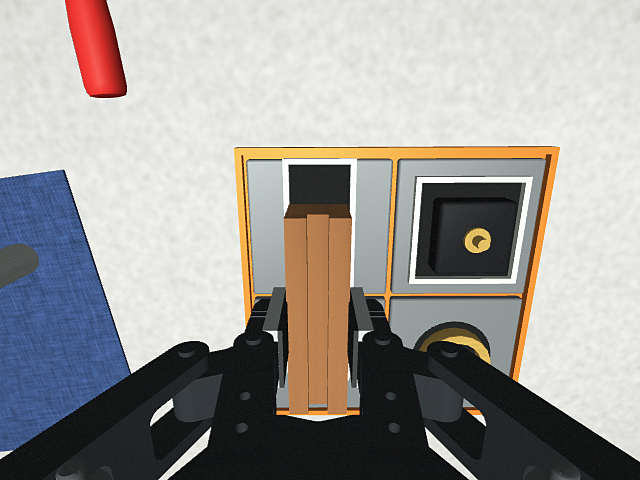

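The bar lines up with the trough, whose end rim is at (320,160). I'll lower it.

Emit:
drive_tool:
  deltas:
    - {"rot": [0.001, -0.003, -0.004], "xyz": [0.001, 0.03, 0.001], "claw": 0.2}
    - {"rot": [0, 0, 0], "xyz": [0, 0.03, 0], "claw": 0.2}
    - {"rot": [0, 0, 0], "xyz": [0, 0.025, 0], "claw": 0.2}
    - {"rot": [0, 0, 0], "xyz": [0, 0.015, 0], "claw": 0.2}
    - {"rot": [0, 0, 0], "xyz": [0, 0.01, 0], "claw": 0.2}
    - {"rot": [0, 0, 0], "xyz": [0, 0.005, 0], "claw": 0.2}
    - {"rot": [0, 0, 0], "xyz": [0, 0, 0], "claw": 0.2}
    - {"rot": [0, 0, 0], "xyz": [0, 0, 0], "claw": 0.2}

```text
clock: 22.5
tcp_pos: [0.4873, 0.1567, 0.1989]
tool_rot: [-1.568, 0.071, -0.078]
ft_force: [0.1, 0.1, 0.1]
width: 0.0235
```

```bash
python3 -c "
from plan import *
plan(.4865,.1555,84.4,.1935)
for n in ['wrist']:
    c=capture(n);cv2.imwrite(f'pics/{n}14.png',c['pixels'][:,:,::-1])
"
```

```text
t 22.5 tcp [0.4873 0.1567 0.1989] y-axis [ 3.9e-03  9.0e-04 -1.0e+00] jaw 84.56 w 0.0235 F [0.1 0.1 0.1] q7 [ 0.11  0.48 -0.61  2.04  0.4   0.74  0.72]
rotvec tool: [-0.0013  0.0028  0.0038]
shift in tool axes AFTER turn: [-0.0007  0.0054 -0.0013] now: [-0.0007  0.0054 -0.0013]
```

View pics/wrist14.png

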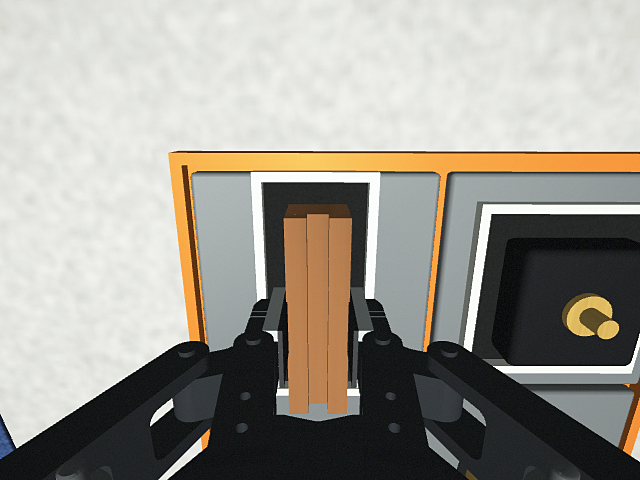

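```bash
python3 -c "
from plan import *
c=capture('wrist')
a=ray(c,318,205,.0185);b=ray(c,315,183,.019);e=ray(c,300,413,.0425);f=ray(c,318,217,.0425);n1=ray(c,300,390,.019)
print(a,b,'far gap',np.linalg.norm((a-b)[:2]),'bar top len',np.linalg.norm(e-f),e,f,(e+f)/2,n1)
"
```

```text
[0.44581879 0.16120535 0.0185    ] [0.43658562 0.16087197 0.019     ] far gap 0.009239191241185739 bar top len 0.08440545690875603 [0.52790604 0.14576467 0.0425    ] [0.44493331 0.16125041 0.0425    ] [0.48641968 0.15350754 0.0425    ] [0.53573667 0.14383543 0.019     ]
```

Far gap 9 mm and near gap about 8 mm, so the bar is centred. I'll set it down and release.

Emit:
drive_tool:
  deltas:
    - {"rot": [0, 0, 0.003], "xyz": [0, 0.003, -0.001], "claw": 0.2}
    - {"rot": [0, 0, 0], "xyz": [0, 0.002, 0], "claw": 0.2}
    - {"rot": [0, 0, 0], "xyz": [0, 0.001, 0], "claw": 0.2}
    - {"rot": [0, 0, 0], "xyz": [0, 0, 0], "claw": 0.2}

```text
clock: 23.0
tcp_pos: [0.4869, 0.1554, 0.1932]
tool_rot: [-1.57, 0.075, -0.074]
ft_force: [-3.1, -1.7, 10.3]
width: 0.0231
```

Emit:
drive_tool:
  deltas:
    - {"rot": [0, 0, 0], "xyz": [0, 0, 0], "claw": 0.5}
    - {"rot": [0, 0, 0], "xyz": [0, 0, 0], "claw": 0.5}
    - {"rot": [0, 0, 0], "xyz": [0, 0, 0], "claw": 0.5}
    - {"rot": [0, 0, 0], "xyz": [0, -0.02, 0], "claw": 0.5}
    - {"rot": [0, 0, 0], "xyz": [0, -0.04, 0], "claw": 0.5}
    - {"rot": [0, 0, 0], "xyz": [0, -0.05, 0], "claw": 0.5}
    - {"rot": [0, 0, 0], "xyz": [0, -0.05, 0], "claw": 0.5}
    - {"rot": [0, 0, 0], "xyz": [0, -0.03, 0], "claw": 0.5}
    - {"rot": [0, 0, 0], "xyz": [0, 0, 0], "claw": 0.5}

```text
clock: 23.9
tcp_pos: [0.4882, 0.1564, 0.3868]
tool_rot: [-1.566, 0.068, -0.081]
ft_force: [-0.5, 0.5, -0.9]
width: 0.0423
```

```bash
python3 -c "
from plan import *
plan(.488,-.085,84.4,.38)
for n in ['wrist']:
    c=capture(n);cv2.imwrite(f'pics/{n}15.png',c['pixels'][:,:,::-1])
"
```

```text
t 23.9 tcp [0.4882 0.1564 0.3868] y-axis [ 0.0088  0.0028 -1.    ] jaw 84.56 w 0.0423 F [-0.5  0.5 -0.9] q7 [ 0.24  0.22 -0.73  1.87  0.16  1.1   0.93]
rotvec tool: [-0.0036  0.0028  0.0085]
shift in tool axes AFTER turn: [ 0.0233  0.0068 -0.2403] now: [ 0.0226  0.0062 -0.2404]
```

View pics/wrist15.png

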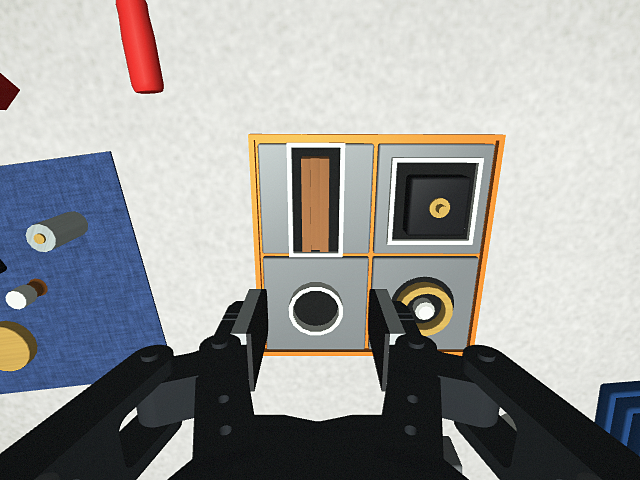

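The bar lies in its trough at (315,203). Now the cell.

Emit:
drive_tool:
  deltas:
    - {"rot": [-0.003, 0, 0.008], "xyz": [0.0038, 0, -0.04], "claw": 0.6}
    - {"rot": [0, 0, 0], "xyz": [0.0038, 0, -0.04], "claw": 0.6}
    - {"rot": [0, 0, 0], "xyz": [0.0038, 0, -0.04], "claw": 0.6}
    - {"rot": [0, 0, 0], "xyz": [0.0038, 0, -0.04], "claw": 0.6}
    - {"rot": [0, 0, 0], "xyz": [0.0038, 0, -0.04], "claw": 0.6}
    - {"rot": [0, 0, 0], "xyz": [0.0038, 0, -0.04], "claw": 0.6}
    - {"rot": [0, 0, 0], "xyz": [0, 0, 0], "claw": 0.6}
    - {"rot": [0, 0, 0], "xyz": [0, 0, 0], "claw": 0.6}

```text
clock: 24.75
tcp_pos: [0.4862, -0.0867, 0.3806]
tool_rot: [-1.57, 0.086, -0.067]
ft_force: [-0.2, 1.0, 0.9]
width: 0.0511
```

```bash
python3 -c "
from plan import *
plan(.488,-.085,84.4,.203)
for n in ['wrist']:
    c=capture(n);pickle.dump(c,open('w16.pkl','wb'));cv2.imwrite(f'pics/{n}16.png',c['pixels'][:,:,::-1])
"
```

```text
t 24.75 tcp [ 0.4862 -0.0867  0.3806] y-axis [-1.230e-02 -1.000e-04 -9.999e-01] jaw 84.43 w 0.0511 F [-0.2  1.   0.9] q7 [ 0.6   0.17 -0.57  1.91  0.11  1.1   1.46]
rotvec tool: [ 0.0013  0.0005 -0.0123]
shift in tool axes AFTER turn: [0.0016 0.1776 0.0019] now: [0.0038 0.1775 0.0021]
```

View pics/wrist16.png

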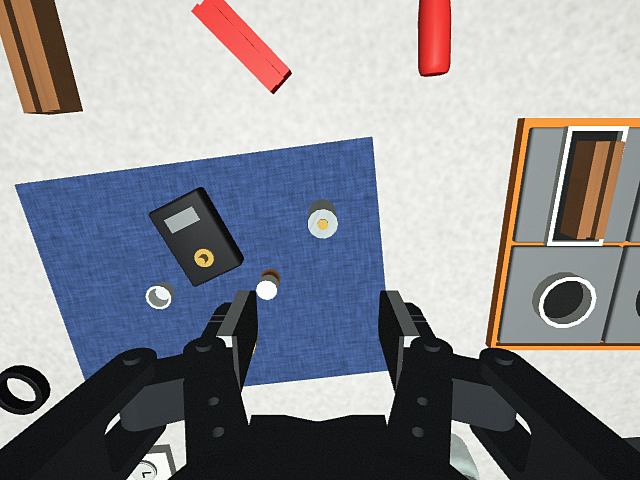

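```bash
python3 -c "
from h import *
c=pickle.load(open('w16.pkl','rb'));print(ray(c,322,223.5,.052),'cup',ray(c,566,300,.025))"
```

```text
[ 0.48695983 -0.08348552  0.052     ] cup [0.5925171  0.14360484 0.025     ]
```

Emit:
drive_tool:
  deltas:
    - {"rot": [0.001, 0, -0.012], "xyz": [0.001, 0.03, 0.002], "claw": 0.6}
    - {"rot": [0, 0, 0], "xyz": [0, 0.04, 0], "claw": 0.6}
    - {"rot": [0, 0, 0], "xyz": [0, 0.03, 0], "claw": 0.6}

```text
clock: 25.1
tcp_pos: [0.4873, -0.0819, 0.2803]
tool_rot: [-1.57, 0.07, -0.073]
ft_force: [-0.1, 0.4, -0.4]
width: 0.0514
```

```bash
python3 -c "
from plan import *
plan(.488,-.085,84.4,.195)
for n in ['wrist']:
    c=capture(n);cv2.imwrite(f'pics/{n}17.png',c['pixels'][:,:,::-1])
"
```

```text
t 25.1 tcp [ 0.4873 -0.0819  0.2803] y-axis [ 1.3e-03 -6.0e-04 -1.0e+00] jaw 84.79 w 0.0514 F [-0.1  0.4 -0.4] q7 [ 0.56  0.3  -0.55  2.02  0.2   0.87  1.37]
rotvec tool: [0.0005 0.0067 0.0014]
shift in tool axes AFTER turn: [ 0.001   0.0853 -0.003 ] now: [ 0.0009  0.0853 -0.0029]
```

View pics/wrist17.png

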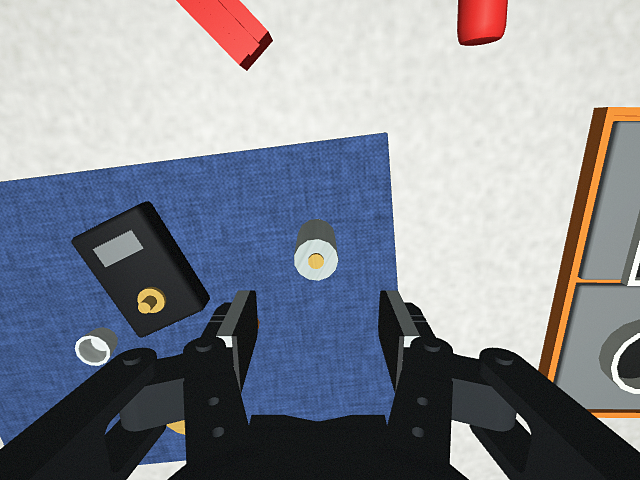

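Emit:
drive_tool:
  deltas:
    - {"rot": [0, 0.006, 0], "xyz": [0, 0.03, -0.002], "claw": 0.6}
    - {"rot": [0, 0, 0], "xyz": [0, 0.03, 0], "claw": 0.6}
    - {"rot": [0, 0, 0], "xyz": [0, 0.015, 0], "claw": 0.6}
    - {"rot": [0, 0, 0], "xyz": [0, 0.01, 0], "claw": 0.6}
    - {"rot": [0, 0, 0], "xyz": [0, 0, 0], "claw": 0.6}
    - {"rot": [0, 0, 0], "xyz": [0, 0, 0], "claw": 0.6}

```text
clock: 25.75
tcp_pos: [0.4886, -0.0856, 0.1981]
tool_rot: [-1.571, 0.075, -0.082]
ft_force: [-0.2, 0.5, -0.3]
width: 0.0509
```

```bash
python3 -c "
from plan import *
plan(.4875,-.084,84.4,.195)
for n in ['wrist']:
    c=capture(n);cv2.imwrite(f'pics/{n}18.png',c['pixels'][:,:,::-1])
"
```

```text
t 25.75 tcp [ 0.4886 -0.0856  0.1981] y-axis [ 0.0043 -0.0015 -1.    ] jaw 84.29 w 0.0509 F [-0.2  0.5 -0.3] q7 [ 0.5   0.43 -0.5   2.08  0.32  0.7   1.27]
rotvec tool: [ 0.0011 -0.0019  0.0044]
shift in tool axes AFTER turn: [-0.0013  0.0031  0.0014] now: [-0.0013  0.0031  0.0014]
```

View pics/wrist18.png

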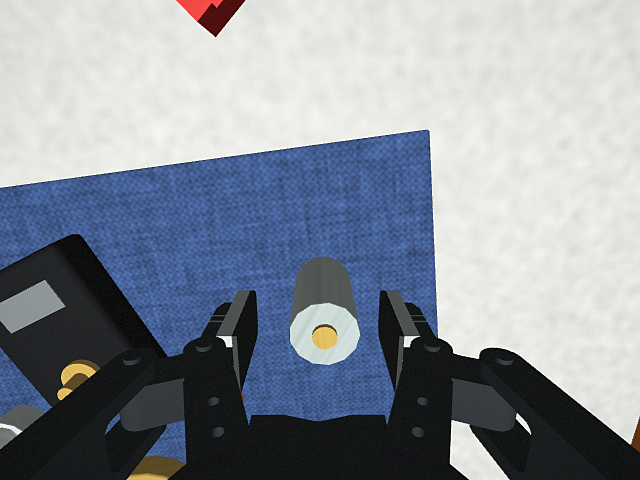

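Emit:
drive_tool:
  deltas:
    - {"rot": [0, 0, 0.004], "xyz": [-0.001, 0.003, 0.002], "claw": 0.6}
    - {"rot": [0, 0, 0], "xyz": [0, 0, 0], "claw": 0.6}
    - {"rot": [0, 0, 0], "xyz": [0, 0, 0], "claw": 0.2}
    - {"rot": [0, 0, 0], "xyz": [0, 0, 0], "claw": 0.2}
    - {"rot": [0, 0, 0], "xyz": [0, 0, 0], "claw": 0.2}
    - {"rot": [0, 0, 0], "xyz": [0, 0, 0], "claw": 0.2}
    - {"rot": [0, 0, 0], "xyz": [0, 0, 0], "claw": 0.2}
  squeeze: 45

```text
clock: 26.5
tcp_pos: [0.4875, -0.0841, 0.1948]
tool_rot: [-1.571, 0.079, -0.079]
ft_force: [-0.7, 0.3, 6.8]
width: 0.025
```

Emit:
drive_tool:
  deltas:
    - {"rot": [0, 0, 0], "xyz": [0, -0.01, 0], "claw": 0.2}
    - {"rot": [0, 0, 0], "xyz": [0, -0.03, 0], "claw": 0.2}
    - {"rot": [0, 0, 0], "xyz": [0, -0.04, 0], "claw": 0.2}
    - {"rot": [0, 0, 0], "xyz": [0, -0.04, 0], "claw": 0.2}
    - {"rot": [0, 0, 0], "xyz": [0, 0, 0], "claw": 0.2}

```text
clock: 27.0
tcp_pos: [0.4897, -0.0838, 0.3198]
tool_rot: [-1.572, 0.071, -0.087]
ft_force: [0.8, -0.4, 0.4]
width: 0.0251
```

```bash
python3 -c "
from plan import *
plan(.595,.145,84.4,.31)
for n in ['wrist']:
    c=capture(n);cv2.imwrite(f'pics/{n}19.png',c['pixels'][:,:,::-1])
"
```

```text
t 27.0 tcp [ 0.4897 -0.0838  0.3198] y-axis [ 0.01   -0.0036 -0.9999] jaw 84.22 w 0.0251 F [ 0.8 -0.4  0.4] q7 [ 0.58  0.25 -0.57  1.98  0.17  0.95  1.4 ]
rotvec tool: [ 0.0026 -0.0031  0.0103]
shift in tool axes AFTER turn: [0.0825 0.0098 0.2379] now: [0.0817 0.01   0.2382]
```

View pics/wrist19.png

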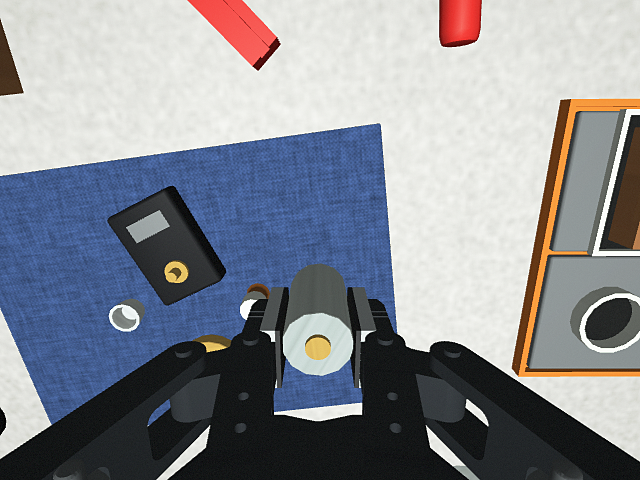

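Emit:
drive_tool:
  deltas:
    - {"rot": [0.002, -0.003, 0.01], "xyz": [0.0136, 0, 0.0397], "claw": 0.2}
    - {"rot": [0, 0, 0], "xyz": [0.0136, 0, 0.0397], "claw": 0.2}
    - {"rot": [0, 0, 0], "xyz": [0.0136, 0, 0.0397], "claw": 0.2}
    - {"rot": [0, 0, 0], "xyz": [0.0136, 0, 0.0397], "claw": 0.2}
    - {"rot": [0, 0, 0], "xyz": [0.0136, 0, 0.0397], "claw": 0.2}
    - {"rot": [0, 0, 0], "xyz": [0.0136, 0, 0.0397], "claw": 0.2}
    - {"rot": [0, 0, 0], "xyz": [0, 0, 0], "claw": 0.2}
    - {"rot": [0, 0, 0], "xyz": [0, 0, 0], "claw": 0.2}
    - {"rot": [0, 0, 0], "xyz": [0, 0, 0], "claw": 0.2}

```text
clock: 27.95
tcp_pos: [0.5915, 0.1437, 0.3123]
tool_rot: [-1.57, 0.088, -0.067]
ft_force: [0.0, -0.2, 0.4]
width: 0.0245
```

```bash
python3 -c "
from plan import *
plan(.5955,.1445,84.4,.205)
for n in ['wrist']:
    c=capture(n);pickle.dump(c,open('w20.pkl','wb'));cv2.imwrite(f'pics/{n}20.png',c['pixels'][:,:,::-1])
"
```

```text
t 27.95 tcp [0.5915 0.1437 0.3123] y-axis [-0.0133  0.     -0.9999] jaw 84.34 w 0.0245 F [ 0.  -0.2  0.4] q7 [ 0.16  0.47 -0.62  1.72  0.3   1.06  0.91]
rotvec tool: [ 0.0013 -0.0011 -0.0133]
shift in tool axes AFTER turn: [0.0039 0.1073 0.0012] now: [0.0054 0.1072 0.0014]
```

View pics/wrist20.png

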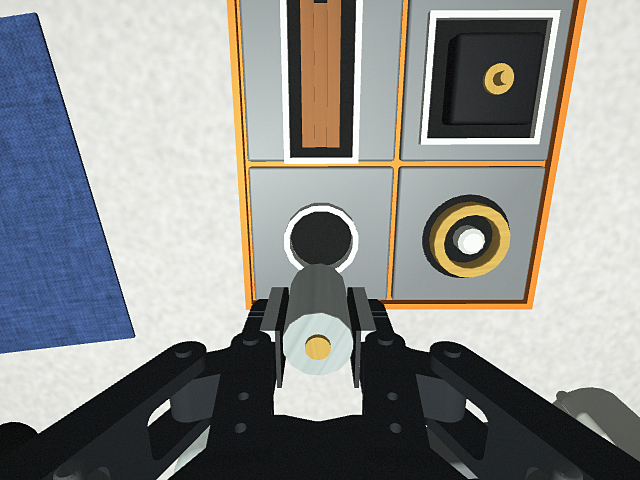

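```bash
python3 -c "
from h import *
c=pickle.load(open('w20.pkl','rb'))
a=ray(c,284,240,.025);b=ray(c,358,240,.025);t=ray(c,320.5,203,.025);print(a,b,np.linalg.norm(a-b),(a+b)/2,t, t+np.array([.027*np.cos(np.radians(-5.6)),.027*np.sin(np.radians(-5.6)),0]))"
```

```text
[0.59118834 0.11879028 0.025     ] [0.59652167 0.17243337 0.025     ] 0.05390755889176986 [0.593855   0.14561183 0.025     ] [0.56662575 0.14791533 0.025     ] [0.59349689 0.14528059 0.025     ]
```

Emit:
drive_tool:
  deltas:
    - {"rot": [0.001, 0, -0.013], "xyz": [0.004, 0.03, 0.001], "claw": 0.2}
    - {"rot": [0, 0, 0], "xyz": [0, 0.03, 0], "claw": 0.2}
    - {"rot": [0, 0, 0], "xyz": [0, 0, 0], "claw": 0.2}
    - {"rot": [0, 0, 0], "xyz": [0, 0, 0], "claw": 0.2}

```text
clock: 28.4
tcp_pos: [0.5957, 0.1446, 0.2537]
tool_rot: [-1.569, 0.077, -0.079]
ft_force: [0.2, 0.3, 0.5]
width: 0.0247
```

```bash
python3 -c "
from plan import *
plan(.5955,.1445,84.4,.205)
for n in ['wrist']:
    c=capture(n);pickle.dump(c,open('w21.pkl','wb'));cv2.imwrite(f'pics/{n}21.png',c['pixels'][:,:,::-1])
"
```

```text
t 28.4 tcp [0.5957 0.1446 0.2537] y-axis [ 1.3e-03  8.0e-04 -1.0e+00] jaw 84.31 w 0.0247 F [0.2 0.3 0.5] q7 [ 0.13  0.54 -0.59  1.76  0.36  0.95  0.87]
rotvec tool: [-0.0009 -0.0015  0.0012]
shift in tool axes AFTER turn: [-0.0002  0.0487 -0.0001] now: [-0.0002  0.0487 -0.0002]
```

View pics/wrist21.png

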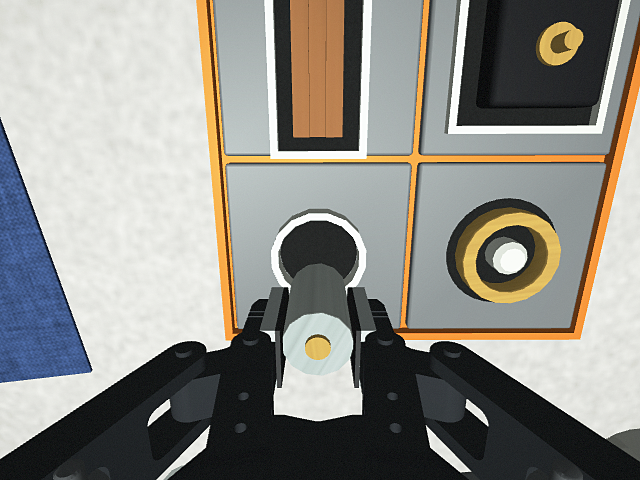

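Emit:
drive_tool:
  deltas:
    - {"rot": [0, 0, 0], "xyz": [-0.001, 0.02, 0], "claw": 0.2}
    - {"rot": [0, 0, 0], "xyz": [0, 0.015, 0], "claw": 0.2}
    - {"rot": [0, 0, 0], "xyz": [0, 0.008, 0], "claw": 0.2}
    - {"rot": [0, 0, 0], "xyz": [0, 0.003, 0], "claw": 0.2}
    - {"rot": [0, 0, 0], "xyz": [0, 0, 0], "claw": 0.2}
    - {"rot": [0, 0, 0], "xyz": [0, 0, 0], "claw": 0.2}

```text
clock: 29.05
tcp_pos: [0.5953, 0.1462, 0.2083]
tool_rot: [-1.567, 0.074, -0.079]
ft_force: [-1.0, -0.5, 0.4]
width: 0.0246
```

Emit:
drive_tool:
  deltas:
    - {"rot": [0, 0, 0], "xyz": [-0.001, 0.002, -0.001], "claw": 0.2}
    - {"rot": [0, 0, 0], "xyz": [0, 0.002, 0], "claw": 0.2}
    - {"rot": [0, 0, 0], "xyz": [0, 0, 0], "claw": 0.2}
    - {"rot": [0, 0, 0], "xyz": [0, 0, 0], "claw": 0.2}

```text
clock: 29.45
tcp_pos: [0.5941, 0.1451, 0.2048]
tool_rot: [-1.568, 0.074, -0.079]
ft_force: [-3.0, -1.3, 5.3]
width: 0.0246
```

```bash
python3 -c "
from plan import *
plan(.5955,.1445,84.4,.205)
for n in ['wrist']:
    c=capture(n);cv2.imwrite(f'pics/{n}22.png',c['pixels'][:,:,::-1])
"
```

```text
t 29.45 tcp [0.5941 0.1451 0.2048] y-axis [ 0.0032  0.001  -1.    ] jaw 84.39 w 0.0246 F [-3.  -1.3  5.3] q7 [ 0.11  0.6  -0.56  1.79  0.4   0.86  0.83]
rotvec tool: [-0.0013 -0.0002  0.0031]
shift in tool axes AFTER turn: [ 0.0015 -0.0002 -0.0005] now: [ 0.0015 -0.0002 -0.0005]
```

View pics/wrist22.png

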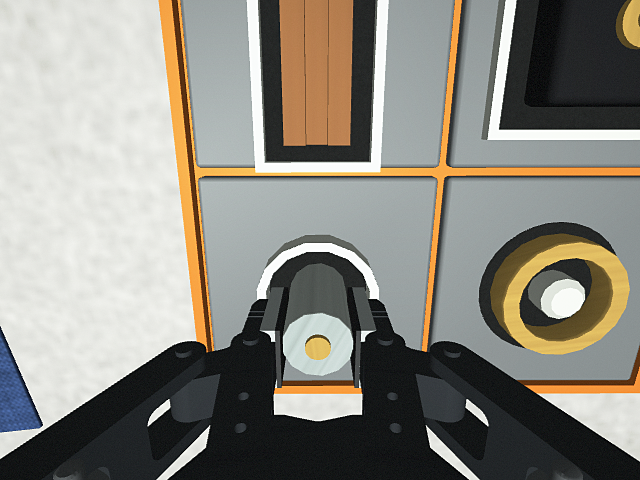

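The cell is inside the cup and in contact, at the height I predicted for the seat. I'll release it.

Emit:
drive_tool:
  deltas:
    - {"rot": [0, 0, 0], "xyz": [0, 0, 0], "claw": 0.5}
    - {"rot": [0, 0, 0], "xyz": [0, 0, 0], "claw": 0.5}
    - {"rot": [0, 0, 0], "xyz": [0, 0, 0], "claw": 0.5}
    - {"rot": [0, 0, 0], "xyz": [0, -0.02, 0], "claw": 0.5}
    - {"rot": [0, 0, 0], "xyz": [0, -0.04, 0], "claw": 0.5}
    - {"rot": [0, 0, 0], "xyz": [0, -0.05, 0], "claw": 0.5}
    - {"rot": [0, 0, 0], "xyz": [0, -0.05, 0], "claw": 0.5}
    - {"rot": [0, 0, 0], "xyz": [-0.05, -0.03, 0], "claw": 0.5}
    - {"rot": [0, 0, 0], "xyz": [-0.05, 0, 0], "claw": 0.5}
    - {"rot": [0, 0, 0], "xyz": [-0.05, 0, 0], "claw": 0.5}
    - {"rot": [0, 0, 0], "xyz": [0, 0, 0], "claw": 0.5}
    - {"rot": [0, 0, 0], "xyz": [0, 0, 0], "claw": 0.5}

```text
clock: 30.7
tcp_pos: [0.4503, 0.1588, 0.3893]
tool_rot: [-1.569, 0.073, -0.079]
ft_force: [0.3, 1.1, 0.8]
width: 0.0427
```

```bash
python3 -c "
from plan import *
plan(.5955,.1445,84.4,.205)
for n in ['wrist','side','scene']:
    c=capture(n);pickle.dump(c,open(n+'23.pkl','wb'));cv2.imwrite(f'pics/{n}23.png',c['pixels'][:,:,::-1])
"
```

```text
t 30.7 tcp [0.4503 0.1588 0.3893] y-axis [ 0.0038  0.     -1.    ] jaw 84.47 w 0.0427 F [0.3 1.1 0.8] q7 [ 0.23  0.14 -0.72  1.94  0.11  1.09  0.94]
rotvec tool: [-0.0004  0.0012  0.0038]
shift in tool axes AFTER turn: [ 1.459e-01  1.843e-01 -1.000e-04] now: [ 0.1452  0.1848 -0.0003]
```

View pics/wrist23.png

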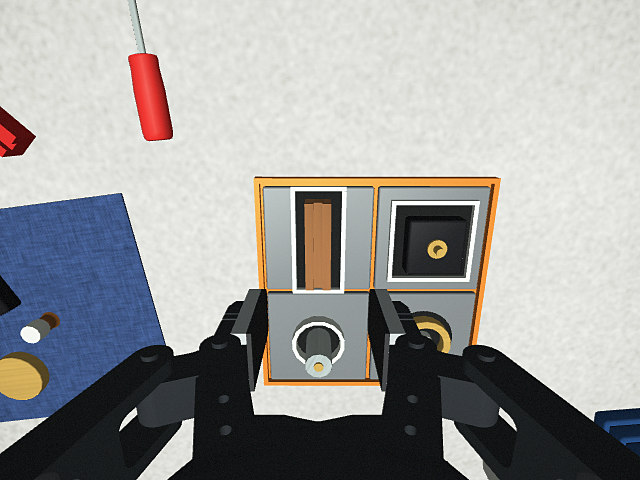

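View pics/scene23.png

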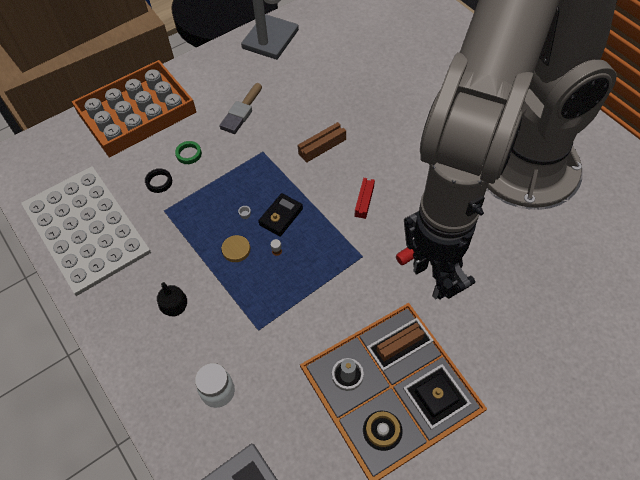

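View pics/side23.png

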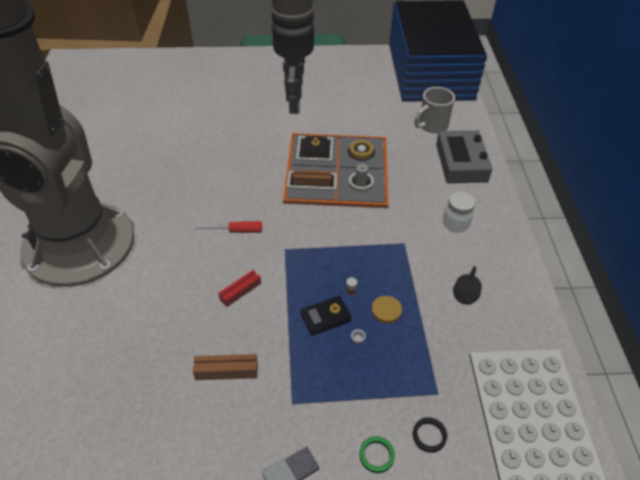

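All four parts sit in their nests, and the decoys are at the same pixels as before, (235,247) and (275,216). I'll do one numeric check, then hand in.

```bash
python3 -c "
from h import *
c0=pickle.load(open('d0.pkl','rb'))
for n in('scene','side'):
    for c in(c0[n],pickle.load(open(n+'23.pkl','rb'))):
        hsv=cv2.cvtColor(c['pixels'],cv2.COLOR_RGB2HSV);m=cv2.inRange(hsv,(14,110,80),(25,255,255));cs,_=cv2.findContours(m,cv2.RETR_EXTERNAL,cv2.CHAIN_APPROX_NONE)
        print(n,[(np.round(cv2.minEnclosingCircle(k)[0],1).tolist(),ray(c,*cv2.minEnclosingCircle(k)[0],.02)[:2].round(4).tolist()) for k in cs if 20<cv2.contourArea(k)<900])
S=pickle.load(open('scene23.pkl','rb'));D=pickle.load(open('side23.pkl','rb'))
print('cell top',tri(S,(347.5,366),D,(361.5,169)))
print('ring',ray(S,382.5,428.5,.027),'movement shaft',tri(S,(437.5,392.5),D,(315.5,142)))
"
python3 -c "
from bench import *
hand_in()"
```

```text
scene [([368.5, 405.3], [0.5997, 0.209]), ([235.3, 247.9], [0.6153, -0.1881]), ([275.0, 217.0], [0.5133, -0.2016]), ([203.0, 208.0], [0.6178, -0.3076]), ([252.5, 181.5], [0.5013, -0.3034]), ([7.9, 61.7], [0.7754, -0.9565]), ([123.1, 38.6], [0.5181, -0.8621]), ([53.5, 63.0], [0.6898, -0.8859]), ([139.5, 30.5], [0.4722, -0.8641]), ([153.9, 12.5], [0.4116, -0.9023])]
scene [([382.9, 427.9], [0.6041, 0.2528]), ([437.3, 392.3], [0.4922, 0.2613]), ([376.0, 398.0], [0.5819, 0.2068]), ([235.3, 247.9], [0.6153, -0.1881]), ([275.0, 217.0], [0.5133, -0.2016])]
side [([328.4, 366.2], [0.4983, -0.3142]), ([397.6, 356.5], [0.6196, -0.3002]), ([334.5, 307.8], [0.5162, -0.1945]), ([386.3, 308.6], [0.6118, -0.2])]
side [([334.5, 307.8], [0.5162, -0.1945]), ([386.3, 308.6], [0.6118, -0.2]), ([361.5, 148.0], [0.6077, 0.2552]), ([315.2, 141.2], [0.4995, 0.2835])]
cell top [0.59479868 0.14304172 0.05580091]
ring [0.60676743 0.25423902 0.027     ] movement shaft [0.49824967 0.26379526 0.03451433]
the job is handed in; nothing more can be done
```

The orange tray is made up with all four parts, and the job was handed in at about 31 s of the 102 s allowed. I don't have the verdict; the checks below are my own.

| Part | Where it sits | Distance from nest middle | Allowed |
|---|---|---|---|
| Square movement | flat in the square rim, shaft up | about 2 mm | 16 mm |
| Bezel | flat over the post | about 1–2 mm | 14 mm |
| Cell | upright in the cup | about 2 mm | 13 mm |
| Foot bar | groove up in the trough | end gaps about 9 and 8 mm just before release | 16 mm |

- **Seating:** each part met its seat within about 1 mm of the height I predicted, with light contact of 5–10 N. After the last release the gripper was clear of everything.
- **Decoys:** the oblong movement's shaft and the solid cover show the same pixel positions before and after in both fixed cameras, so neither moved.
- **Disagreements:** the camera views differed by 2–4 mm on some points, with up to about 5 mm on one part before gripping, all well inside the tolerances. The bar's final position was checked by eye only after release. My first two move calls were refused because rows had missing fields; they moved nothing.

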